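Make up a grinding kit from the divided tray

TASK

Make up the grinding kit on the grey mat: stand every sample jar upright on the mat, lift the hanging cup up and off its hook and stand it on the mat too, then carry the divided tray over level and tip it toward one corner so that all the large steel balls, and nothing else, roll into the cup. Then set the tray down level where it stood, with the bead, stirring bar and disc still in their own compartments, and do not push the timer about.

Things in the scene. Friction and masses are not known exactly. Their poses are not given: they have to be found in the camera images.
- mat_top (a point): Fixed grey bench mat, 220 x 200 x 3 mm, lying on the worktop to the robot's right. Point: centre of its top face; x along the 220 mm side, y along the 200 mm side, z up. A fixed grey instrument box, 152 mm high, stands behind the jars: nearest point (a knob) at world x = 0.55, right side at y = -0.24; a fixed plate washer, 228 mm high, fills x over 0.48, y over 0.24.
- peg (a point): Fixed hook stand at the robot's left: post 24 mm wide, 212 mm high, foot 80 x 70 x 8 mm; a level steel peg, 8 mm thick, sticks out from the post along the stand's -x, its end turned up. Point: on the peg's top (200 mm up), half-way along the 11 mm gap between post and tip. The tip rises 10 mm above the peg's top; its outer side is 14 mm along -x from this point. Clear above.
- cup_plate (a point): Hanging metal cup, 0.2 kg, 96 x 96 x 50 mm, with an upright plate 44 mm wide (y), 6 thick (x) on its +x wall, up to 126 mm above the underside. It hangs by the plate's slot (20 mm wide, 72 to 100 mm up): lift 16 mm (11 to 19), draw off along the stand's -x. Point: centre of the plate's solid top part (44 x 26 mm), 113 mm above the underside, 45 mm along +x from the cup's middle; pinch across the 44 mm.
- cup_floor (a point): Same cup: centre of its inner floor, 4 mm above its underside; axes as the cup's (x toward the hanging plate, z up). The rim is 46 mm above this point, the inside is 88 x 88 mm.
- tray_grip (a point): Grey divided tray, 0.3 kg, 118 x 118 mm, walls 30 mm high, cross divider, upright middle grip 46 mm long (x), 10 thick (y), top 66 mm above the underside. Point: grip's centre, 52 mm above the underside; z up when level. Seen from it: large balls in compartment -x,-y; bead +x,-y; white bar +x,+y; disc -x,+y. At each corner the walls leave a spout with a low lip.
- tray_spout (a point): Same tray: lip at the outer corner of the large balls' compartment (59 mm along -x and -y from the tray's middle, 5.5 mm above the underside). Walls stop 31 mm short of each corner, leaving a lip 2.5 mm high; a tilt of 30 to 45 degrees straight toward a corner (spout held still) empties that compartment and no other.
- ball1_center (a point): Large steel ball, 18 mm diameter, 24 g, one of two to four that start in the tray's -x,-y compartment. Point: its centre. May be absent.
- ball2_center (a point): Large steel ball, 18 mm diameter, 24 g, one of two to four that start in the tray's -x,-y compartment. Point: its centre. May be absent.
- ball3_center (a point): Large steel ball, 18 mm diameter, 24 g, one of two to four that start in the tray's -x,-y compartment. Point: its centre. May be absent.
- ball4_center (a point): Large steel ball, 18 mm diameter, 24 g, one of two to four that start in the tray's -x,-y compartment. Point: its centre. May be absent.
- bead1_center (a point): Small steel bead, 12 mm diameter, 10 g, in the tray's +x,-y compartment; stays there. Point: its centre.
- bar1_center (a point): White stirring bar, 10 mm thick, 26 mm long, in the tray's +x,+y compartment; stays there. Point: its centre.
- disc1_center (a point): Flat steel disc, 18 mm diameter, 6 mm thick, in the tray's -x,+y compartment; stays there. Point: its centre.
- jar1_center (a point): Squat amber sample jar with a white lid, 40 mm diameter, 34 mm high, 50 g, standing upright on the worktop between tray and mat. Two or three are present; may be absent. Point: its centre, 17 mm above its underside; z up when upright.
- jar2_center (a point): Squat amber sample jar with a white lid, 40 mm diameter, 34 mm high, 50 g, standing upright on the worktop between tray and mat. Two or three are present; may be absent. Point: its centre, 17 mm above its underside; z up when upright.
- jar3_center (a point): Squat amber sample jar with a white lid, 40 mm diameter, 34 mm high, 50 g, standing upright on the worktop between tray and mat. Two or three are present; may be absent. Point: its centre, 17 mm above its underside; z up when upright.
- timer_center (a point): Bystander: white bench timer, 66 x 66 x 23 mm, loose on the worktop beyond the mat. Point: its centre.

How it is judged:
On the way, in this order (a step that is already met when the one before it is completed fails the run):
1. the cup is off its hook and stands upright on the mat (x of cup_floor in the frame of mat_top between -0.1 and 0.1 m and y of cup_floor in the frame of mat_top between -0.09 and 0.09 m and z of cup_floor in the frame of mat_top between -0.003 and 0.009 m and angle between cup_floor's own z axis and vertical below 0.1 rad), for 0.3 s.
2. the tray is tipped (over 9 degrees) with its large-ball corner over the cup (angle between tray_grip's own z axis and vertical above 0.15 rad and horizontal distance between tray_spout and cup_floor below 0.09 m), for 0.05 s.
3. all the large balls lie in the cup (x of ball1_center in the frame of cup_floor between -0.046 and 0.046 m and y of ball1_center in the frame of cup_floor between -0.046 and 0.046 m and z of ball1_center in the frame of cup_floor between 0 and 0.046 m and x of ball2_center in the frame of cup_floor between -0.046 and 0.046 m and y of ball2_center in the frame of cup_floor between -0.046 and 0.046 m and z of ball2_center in the frame of cup_floor between 0 and 0.046 m and x of ball3_center in the frame of cup_floor between -0.046 and 0.046 m and y of ball3_center in the frame of cup_floor between -0.046 and 0.046 m and z of ball3_center in the frame of cup_floor between 0 and 0.046 m and x of ball4_center in the frame of cup_floor between -0.046 and 0.046 m and y of ball4_center in the frame of cup_floor between -0.046 and 0.046 m and z of ball4_center in the frame of cup_floor between 0 and 0.046 m), for 0.3 s.
At the end, for the whole second after the job is handed in: Cup upright on the mat (middle within 100/90 mm of the mat centre in its x/y), every large ball in it; jars upright (0.15 rad), middles within the mat edges; tray level on the worktop, grip within 50 mm of where it stood; bead, bar, disc each in their own compartment (all of step 1 and all of step 3 and x of jar1_center in the frame of mat_top between -0.11 and 0.11 m and y of jar1_center in the frame of mat_top between -0.1 and 0.1 m and z of jar1_center in the frame of mat_top between 0.01 and 0.024 m and angle between each of jar1_center, jar2_center, jar3_center's own z axis and vertical below 0.15 rad and x of jar2_center in the frame of mat_top between -0.11 and 0.11 m and y of jar2_center in the frame of mat_top between -0.1 and 0.1 m and z of jar2_center in the frame of mat_top between 0.01 and 0.024 m and x of jar3_center in the frame of mat_top between -0.11 and 0.11 m and y of jar3_center in the frame of mat_top between -0.1 and 0.1 m and z of jar3_center in the frame of mat_top between 0.01 and 0.024 m and distance of tray_grip from where it was at the start of the episode below 0.05 m and angle between tray_grip's own z axis and vertical below 0.06 rad and x of bead1_center in the frame of tray_grip between 0 and 0.059 m and y of bead1_center in the frame of tray_grip between -0.059 and 0 m and z of bead1_center in the frame of tray_grip between -0.052 and -0.02 m and x of bar1_center in the frame of tray_grip between 0 and 0.059 m and y of bar1_center in the frame of tray_grip between 0 and 0.059 m and z of bar1_center in the frame of tray_grip between -0.052 and -0.02 m and x of disc1_center in the frame of tray_grip between -0.059 and 0 m and y of disc1_center in the frame of tray_grip between 0 and 0.059 m and z of disc1_center in the frame of tray_grip between -0.052 and -0.02 m); the robot touches nothing.
It fails at once if the timer is pushed more than 40 mm (distance of timer_center from where it was at the start of the episode above 0.04 m).
Of jar1, jar2, jar3 only 2 to 3 are there at a start; the rules pass over those that are not, and their reading is None.
Of ball1, ball2, ball3, ball4 only 2 to 4 are there at a start; the rules pass over those that are not, and their reading is None.
At some moment in a run one of jar1, jar2, jar3 may be knocked a few centimetres aside while the robot is not near it.
It also fails if it takes over 200 s, if anything falls off the work surface, if the arm or the gripper's body presses on something with over 40 N, if the wrist force passes 120 N, or if a joint passes its speed limit or range.

ROBOT

A 6-joint arm with a two-finger parallel gripper is mounted at the origin on a cart in front of the work surface, level with it; the furniture and walls round the work are solid. World frame = base frame: x ahead of the robot, y to its left, z up, the work surface at z = 0. Lengths are in m, angles in rad, forces in N, time in s.
With the tool pointing down it reaches from about 0.225 to 0.875 m from the base axis. Payload 3.4 kg.
Tool frame: the origin (TCP) lies at the very end of the fingers, on their centre line; the grasp point (between the pads) lies 19 mm behind it (manip.hold_point_z is the distance from the TCP to the grasp point, in m); z points along the fingers, x is the direction in which the jaws open and shut, and the axes are right-handed (so a half turn about z gives the same grasp; the last joint's range is limited). The gripper opens to 85 mm and grips with 20 to 120 N. Pads are 22 mm wide; open, the fingers measure 114 mm over their backs; the gripper's body (76 mm by 85 mm) begins 54 mm behind the grasp point. The pads swing forward as they close: fully open they stand 13 mm farther back than shut.
Start: joints at [-1.257, 0.276, 1.505, -0, 1.361, -0.121], TCP at [0.242, -0.522, 0.231] pointing down, gripper open.
Joint ranges: [-2.89, 2.89], [-0.75, 2.08], [0.22, 2.7], [-1.18, 4.32], [0.11, 2.71], [-2.7, 2.7]. Speed limits (rad/s): [2.57, 2.57, 3.14, 3.14, 3.14, 3.14].

INTERFACE

Orientations are given as a unit quaternion [w, x, y, z].
In Python, from rig import manip gives the robot as it stands.
- The arm moves only by the tool apply_moves, never from a script. Its argument "commands" is one flat list of numbers, 6 for each row, row after row: the shift along the tool's x, y, z normalised to -1 to 1, where 1 is 0.03 m, then the turn, a rotation vector about the tool's x, y, z normalised to -1 to 1, where 1 is 0.15 rad. A call has 1 to 20 rows; each row shifts and turns the commanded pose from where the row before left it, along the tool's axes as they then stand; what a row does not reach is not made up. A row lasts 1/10 s, in which the tool goes at most 50 mm and 8.59 degrees, less where a joint would pass 70% of its speed; a pose out of reach is approached as far as the arm can. A call with a number of a shift or a turn outside -1 to 1 is refused whole. A call with a gripper value outside its range is refused whole. "jaw" is the opening, from -1 (shut) to 1 (fully open), set as the call begins (left out, the last holds). The fingers move at their own pace and stop on an object; "newtons" is the grip in N (left out, the last holds). Time passes only in rows, so rows that do not move let the fingers close. It gives the time, the measured TCP pose, the force and the opening at its end, in the units of the state.
- manip.get_state(): the state, without advancing time (a new reading comes with each control period).
- manip.get_image(name): name is "side" or "top" or "wrist"; returns a dict with "frame" (420x560x3 uint8, red, green, blue), "fx", "fy", "cx", "cy" (pixels), "k1" (the pictures are not rectified: a ray, as slopes to the right and down, at radius r is drawn at 1 + k1 r^2 times it, then the intrinsics apply), "extrinsics" (4x4, takes a point from camera to world coordinates); the wrist camera has in their place "mount" (4x4, takes a point from camera to tool coordinates, whose origin is the TCP and whose axes are the tool frame's). Camera axes: x right, y up, looking along -z (the intrinsics and any distortion apply to the point x, -y, -z); pixel columns grow to the right and rows downward; lengths in m; the calibration is good to about 2 mm. A picture is of the moment at which its call begins: read the wrist's pose just before it. There is no depth.
- manip.sign_off(): hands the job in, once; it reports no verdict.
The state is a dict: "clock": time; "qpos": joint angles; "qd": joint speeds; "effort": joint torques, N m; "position": TCP position; "ee_rot": TCP orientation; "contact_force": force on the tool from outside, world axes, zero at the start; "moment": the same for the moment, N m; "width": finger opening in m.
Only numpy, scipy, OpenCV 4.12 (cv2) and the standard library are available. Lean on these libraries where they do the work, as an engineer would, in place of code of your own. Each camera call takes 0.05 s, during which the arm holds its last target. There are 200 camera calls.

## Working session

There is one attempt and no reset: what is moved stays moved. The work goes in short steps, Python scripts to look and compute and a tool call to move; the robot and the scene stay as the last step left them, time stands still between calls to the robot, and variables do not carry over. Pictures are saved under pics/ and viewed, about 12 in all and at most 16, crops included, and the job is handed in when it is done.

Besides the shell and the picture viewer there is one more tool, called after ">>>" as name(argument=value, ...) on one line, values as JSON. apply_moves: Moves the arm, as the interface text tells. Scaled input: -1 to 1 covers 0.03 m each way for a shift and 0.15 rad each way for a turn. Its arguments: {"type":"object","properties":{"commands":{"type":"array"},"jaw":{"type":"number"},"newtons":{"type":"number"}},"required":["commands"]}

```bash
ls; mkdir -p pics
cat > h.py <<'E'
import numpy as np, cv2
from rig import manip
from scipy.spatial.transform import Rotation as R
def pose():
    s=manip.get_state(); q=s["ee_rot"]; T=np.eye(4)
    T[:3,:3]=R.from_quat([q[1],q[2],q[3],q[0]]).as_matrix(); T[:3,3]=s["position"]; return T
def snap(name,fn=None):
    T=pose(); im=manip.get_image(name)
    im["E"]=T@np.array(im["mount"]) if name=="wrist" else np.array(im["extrinsics"])
    im["bgr"]=cv2.cvtColor(np.array(im["frame"]),cv2.COLOR_RGB2BGR)
    if fn: cv2.imwrite("pics/"+fn,im["bgr"]); np.savez("pics/"+fn+".npz",**{k:im[k] for k in("fx","fy","cx","cy","k1","E","bgr")})
    return im
def load(fn): return dict(np.load("pics/"+fn+".npz"))
def ray(im,u,v):
    K=np.array([[im["fx"],0,im["cx"]],[0,im["fy"],im["cy"]],[0,0,1.]])
    p=cv2.undistortPoints(np.array([[[u,v]]],float),K,np.array([im["k1"],0,0,0.]))  # same radial model
    x,y=p[0,0]; E=np.array(im["E"]); d=E[:3,:3]@np.array([x,-y,-1.]); return E[:3,3],d
def onz(im,u,v,z):
    o,d=ray(im,u,v); return o+d*(z-o[2])/d[2]
def proj(im,P):
    E=np.array(im["E"]); c=E[:3,:3].T@(np.array(P)-E[:3,3]); x,y=c[0]/-c[2],-c[1]/-c[2]
    f=1+im["k1"]*(x*x+y*y); return np.array([im["fx"]*x*f+im["cx"],im["fy"]*y*f+im["cy"]])
def tri(im1,p1,im2,p2):
    o1,d1=ray(im1,*p1);o2,d2=ray(im2,*p2)
    t=np.linalg.lstsq(np.c_[d1,-d2],o2-o1,rcond=None)[0]; a,b=o1+d1*t[0],o2+d2*t[1]
    return (a+b)/2,np.linalg.norm(a-b)
E
python3 - <<'E'
from h import *
for n in("top","side","wrist"):
    im=snap(n,n+"0.png"); print(n,im["fx"],im["k1"],np.round(im["E"],3).tolist())
s=manip.get_state();print(s); print(manip.hold_point_z)
E
```

```text
pics
top 498.5075548206263 -0.03747789758574882 [[-0.01, 0.997, -0.072, 0.364], [-1.0, -0.01, 0.005, -0.091], [0.004, 0.072, 0.997, 1.596], [0.0, 0.0, 0.0, 1.0]]
side 509.27136942371635 0.008845554346163596 [[-0.875, 0.269, -0.403, -0.253], [-0.484, -0.526, 0.699, 1.155], [-0.024, 0.807, 0.59, 1.171], [0.0, 0.0, 0.0, 1.0]]
wrist 338.30347393865145 -0.025921876202560038 [[0.422, 0.858, 0.293, 0.317], [-0.907, 0.4, 0.134, -0.486], [-0.002, -0.322, 0.947, 0.373], [0.0, 0.0, 0.0, 1.0]]
{'clock': 0.15, 'qpos': array([-1.25702020e+00,  2.76484177e-01,  1.50585362e+00,  1.27969213e-05,
        1.36072160e+00, -1.21022604e-01]), 'qd': array([-0.00039919, -0.00188521, -0.00217374,  0.00072414, -0.00231341,
       -0.00036601]), 'effort': array([ 8.82750828e-04, -4.17144084e+01, -2.46033025e+01, -2.57574875e-04,
        7.64575292e-03, -1.73316567e-05]), 'position': array([ 0.24206784, -0.52111754,  0.23061429]), 'ee_rot': array([-4.71091997e-04,  8.42978256e-01, -5.37947138e-01, -5.62086081e-04]), 'contact_force': array([ 0.25804754,  0.06294036, -1.29929304]), 'moment': array([-0.04123163, -0.07193792, -0.01252733]), 'width': 0.08523650173226935}
0.0187
```

View pics/top0.png

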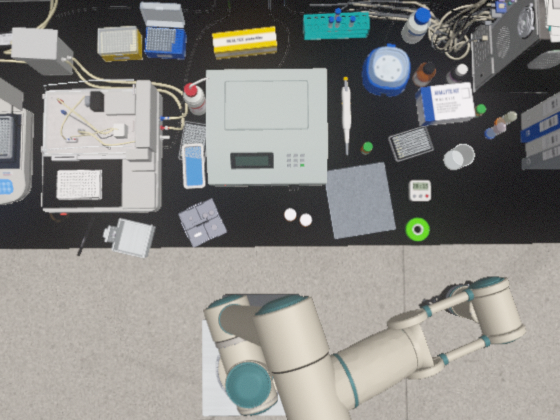

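View pics/side0.png

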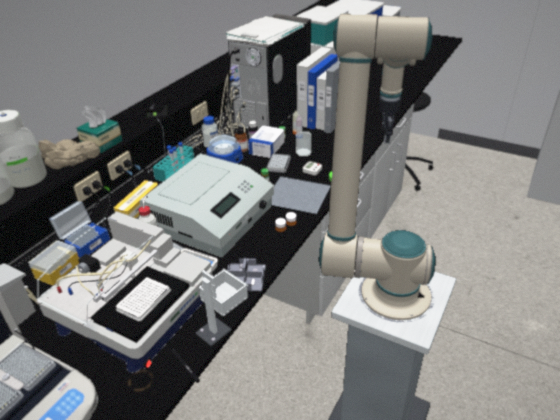

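The top view shows two jars at (290,214) and (306,220), the mat around (361,200), the tray at (203,222), the cup at (133,238) and the timer at (420,190). Next I'll enlarge the crops.

Run:
```python
from h import *
t=load("top0.png")["bgr"]; s=load("side0.png")["bgr"]
def c(i,u,v,w,h,k): return cv2.resize(i[v:v+h,u:u+w],None,fx=k,fy=k,interpolation=cv2.INTER_CUBIC)
a=c(t,95,190,135,65,5.9)[:300]; a=cv2.resize(a,(800,300)) if 0 else c(t,100,190,133,50+16,6)
a=a[:,:798]; b=c(s,190,245,133,100,4)[:400]
m=c(t,320,155,120,100,2.2)
out=np.zeros((600,798,3),np.uint8); out[:396//1]=0
a=c(t,100,192,133,58,6)[:348]; out[:348]=a
b=c(s,190,252,100,95,2.65); out[348:348+b.shape[0],:b.shape[1]]=b[:252]
m=c(t,280,155,170,90,2.75); out[348:348+m.shape[0],300:300+m.shape[1]]=m[:252]
cv2.imwrite("pics/c1.png",out)
```

```text
(no output)
```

View pics/c1.png

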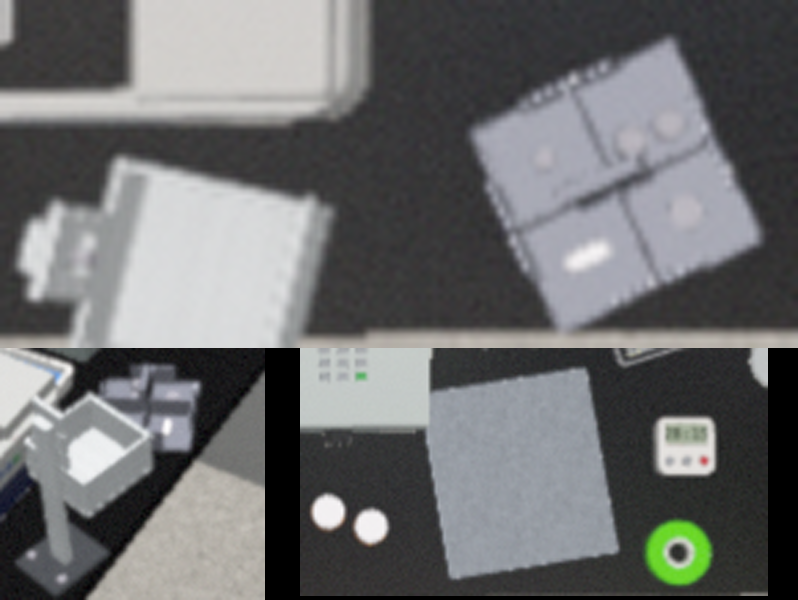

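View pics/wrist0.png

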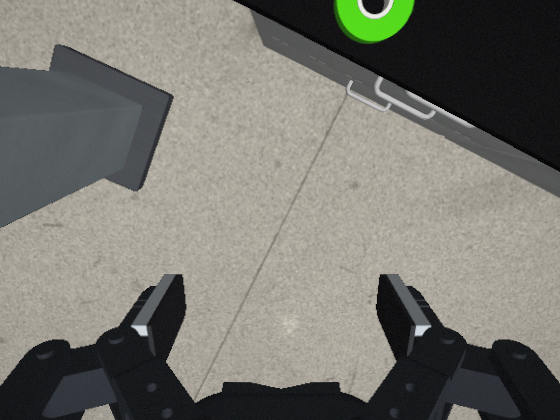

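The crop shows two balls in the compartment whose spout is the far corner, crop (672,40). The bead, bar and disc are in the left, bottom and right compartments. The mat's long side runs along world x. Now I'll convert pixels to positions.

Run:
```python
from h import *
t=load("top0.png"); s=load("side0.png"); np.set_printoptions(precision=4,suppress=True)
b=t["bgr"]; hsv=cv2.cvtColor(b,cv2.COLOR_BGR2HSV)
def blobs(m,lo,hi,win):
    u0,v0,u1,v1=win; mm=np.zeros_like(m); mm[v0:v1,u0:u1]=m[v0:v1,u0:u1]
    return [c for c in cv2.findContours(mm,cv2.RETR_EXTERNAL,cv2.CHAIN_APPROX_NONE)[0] if lo<cv2.contourArea(c)<hi]
g=cv2.cvtColor(b,cv2.COLOR_BGR2GRAY)
for c in blobs((g>170).astype(np.uint8),40,400,(270,195,325,240)):
    (x,y),r=cv2.minEnclosingCircle(c); print("jar",x,y,r,onz(t,x,y,.034))
mat=cv2.morphologyEx((g>75).astype(np.uint8),cv2.MORPH_OPEN,np.ones((5,5)))
for c in blobs(mat,2500,9000,(329,160,400,242)):
    r=cv2.minAreaRect(c);print("mat",r,onz(t,*r[0],.003)); 
    bx=cv2.boxPoints(r);print(np.array([onz(t,*p,.003)[:2] for p in bx]))
for c in blobs((g>75).astype(np.uint8),400,4000,(172,192,235,247)):
    r=cv2.minAreaRect(c);print("tray",r,cv2.contourArea(c)); bx=cv2.boxPoints(r);print(np.array([onz(t,*p,.028)[:2] for p in bx]))
for n,(x,y) in dict(timer=(420,190),ring=(417,229)).items(): print(n,onz(t,x,y,.02))
def cp(x,y): return 100+x/6,192+y/6
for n,p in dict(spout=(672,40),bead=(543,157),bar=(588,255),disc=(686,210),b1=(668,125),b2=(632,140)).items(): print(n,onz(t,*cp(*p),.01))
# cup rim corners z~.15, plate/post
for n,p,z in (("rimFL",(120,160),.15),("rimFR",(330,205),.15),("post",(45,250),.212),("grip",(617,185),.066)): print(n,cp(*p),onz(t,*cp(*p),z))
```

```text
jar 305.5 219.31817626953125 5.876578330993652 [ 0.4632 -0.1738  0.034 ]
jar 290.0 214.0 6.082862854003906 [ 0.4804 -0.1253  0.034 ]
mat ((358.89190673828125, 199.85134887695312), (69.70516967773438, 63.29361343383789), 80.53767395019531) [ 0.5262 -0.348   0.003 ]
[[ 0.6219 -0.2307]
 [ 0.6542 -0.4337]
 [ 0.4311 -0.4648]
 [ 0.3999 -0.2637]]
tray ((201.57022094726562, 222.34750366210938), (39.63987731933594, 40.026817321777344), 64.53665161132812) 1435.5
[[0.4874 0.2376]
 [0.5409 0.1234]
 [0.4272 0.0697]
 [0.3742 0.1834]]
timer [ 0.5542 -0.5418  0.02  ]
ring [ 0.4297 -0.5284  0.02  ]
spout [0.5338 0.123  0.01  ]
bead [0.472  0.1917 0.01  ]
bar [0.4197 0.1676 0.01  ]
disc [0.4431 0.1156 0.01  ]
b1 [0.4884 0.1252 0.01  ]
b2 [0.4806 0.1443 0.01  ]
rimFL (120.0, 218.66666666666666) [0.4631 0.3727 0.15  ]
rimFR (155.0, 226.16666666666666) [0.4402 0.2701 0.15  ]
post (107.5, 233.66666666666666) [0.4173 0.3873 0.212 ]
grip (202.83333333333331, 222.83333333333334) [0.4535 0.1437 0.066 ]
```

```bash
cat >> h.py <<'E'
def plan(p,az=None,n=None,Rt=None):
    """constant row taking the measured TCP pose to p with tool down and tool x at azimuth az (deg)"""
    T=pose(); R0=T[:3,:3]
    if Rt is None:
        a=np.radians(az) if az is not None else np.arctan2(R0[1,0],R0[0,0])
        x=np.array([np.cos(a),np.sin(a),0]); z=np.array([0,0,-1.]); Rt=np.c_[x,np.cross(z,x),z]
    w=R.from_matrix(R0.T@Rt).as_rotvec(); d=np.array(p)-T[:3,3]
    if n is None: n=int(max(np.ceil(np.linalg.norm(d)/.027),np.ceil(np.linalg.norm(w)/.12),1))
    Q=R.from_rotvec(w/n).as_matrix(); S=sum(np.linalg.matrix_power(Q,k) for k in range(n))
    s=np.linalg.solve(R0@S,d); row=np.r_[s/.03,w/n/.15]
    st=manip.get_state(); print("n",n,"row",np.round(row,3).tolist(),"d",np.round(d,4),"w",np.round(st["width"],4),"F",np.round(st["contact_force"],1),"t",st["clock"]); return n,row
E
python3 -c "
from h import *
plan([.455,-.165,.16],-19,n=20)"
```

```text
n 20 row [-0.152, -0.694, 0.118, -0.0, 0.0, -0.268] d [ 0.2129  0.3561 -0.0706] w 0.0852 F [ 0.3  0.1 -1.3] t 0.15
```

>>> apply_moves(commands=[-0.152,-0.694,0.118,0,0,-0.268,-0.152,-0.694,0.118,0,0,-0.268,-0.152,-0.694,0.118,0,0,-0.268,-0.152,-0.694,0.118,0,0,-0.268,-0.152,-0.694,0.118,0,0,-0.268,-0.152,-0.694,0.118,0,0,-0.268,-0.152,-0.694,0.118,0,0,-0.268,-0.152,-0.694,0.118,0,0,-0.268,-0.152,-0.694,0.118,0,0,-0.268,-0.152,-0.694,0.118,0,0,-0.268,-0.152,-0.694,0.118,0,0,-0.268,-0.152,-0.694,0.118,0,0,-0.268,-0.152,-0.694,0.118,0,0,-0.268,-0.152,-0.694,0.118,0,0,-0.268,-0.152,-0.694,0.118,0,0,-0.268,-0.152,-0.694,0.118,0,0,-0.268,-0.152,-0.694,0.118,0,0,-0.268,-0.152,-0.694,0.118,0,0,-0.268,-0.152,-0.694,0.118,0,0,-0.268,-0.152,-0.694,0.118,0,0,-0.268], jaw=0.4)

```text
clock: 2.15
position: [0.455, -0.1644, 0.1601]
ee_rot: [-0.0, 0.986, -0.164, -0.0]
contact_force: [0.3, 0.3, 0.3]
width: 0.0597
```

Run:
```python
from h import *
im=snap("wrist","w1.png"); T=pose(); print(T[:3,3],T[:3,0]); st=manip.get_state(); print(st["width"],st["contact_force"])
for p in((.4632,-.1738,.034),(.4804,-.1253,.034)): print(proj(im,p))
m=(im["bgr"].min(2)>150).astype(np.uint8)
for c in cv2.findContours(m,cv2.RETR_EXTERNAL,cv2.CHAIN_APPROX_NONE)[0]:
    if cv2.contourArea(c)>800: (x,y),r=cv2.minEnclosingCircle(c);print(x,y,r,cv2.contourArea(c),onz(im,x,y,.034))
```

```text
[ 0.45440095 -0.16100169  0.15952608] [ 0.94656132 -0.32251094 -0.00289337]
0.06000319091633002 [ 0.37297065  2.16241642 -0.18489692]
[294.09695897 205.372943  ]
[295.62009128 143.33791   ]
139.0 404.75714111328125 26.208091735839844 1021.5 [ 0.23787118 -0.33249478  0.034     ]
293.5 202.3780517578125 22.428361892700195 1462.5 [ 0.46354963 -0.17114177  0.034     ]
133.06234741210938 319.16021728515625 164.57086181640625 35096.0 [ 0.28271835 -0.23257221  0.034     ]
294.76446533203125 141.1541748046875 23.538484573364258 1640.0 [ 0.48029422 -0.12346175  0.034     ]
439.5 190.5 224.87896728515625 45990.5 [ 0.58117765 -0.20046576  0.034     ]
64.45801544189453 23.0 68.43865203857422 6351.5 [0.35039679 0.01071143 0.034     ]
```

View pics/w1.png

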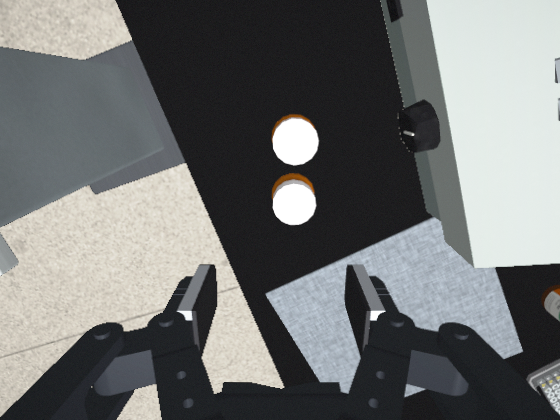

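The wrist view shows the jars at (293,202) and (295,141), matching the top view within 3 mm. The knob is clear of the fingers.

```bash
python3 -c "
from h import *
plan([.4633,-.1725,.003],-19,n=8)"
```

```text
n 8 row [0.052, 0.035, 0.652, -0.003, 0.002, 0.003] d [ 0.0089 -0.0115 -0.1565] w 0.06 F [ 0.4  2.2 -0.2] t 2.2
```

>>> apply_moves(commands=[0.104,0.07,0.75,0,0,0,0.104,0.07,0.75,0,0,0,0.104,0.07,0.75,0,0,0,0.104,0.07,0.75,0,0,0,0,0,0.555,0,0,0,0,0,0.555,0,0,0,0,0,0.555,0,0,0,0,0,0.555,0,0,0,0,0,0,0,0,0,0,0,0,0,0,0,0,0,0,0,0,0])

```text
clock: 3.3
position: [0.4647, -0.1778, 0.0046]
ee_rot: [0.0, 0.986, -0.165, 0.001]
contact_force: [0.4, -0.1, -0.4]
width: 0.0599
```

>>> apply_moves(commands=[0,0,0,0,0,0,0,0,0,0,0,0,0,0,0,0,0,0,0,0,0,0,0,0,0,0,0,0,0,0,0,0,0,0,0,0], jaw=-1, newtons=40)

```text
clock: 3.9
position: [0.4646, -0.1777, 0.0049]
ee_rot: [0.0, 0.986, -0.165, 0.001]
contact_force: [0.4, 1.3, 5.9]
width: 0.0355
```

```bash
python3 -c "
from h import *
plan([.457,-.400,.08],-60,n=14)
print(pose()[:3,3])"
```

```text
n 14 row [0.319, 0.437, -0.178, -0.0, -0.001, 0.341] d [-0.0076 -0.2223  0.0751] w 0.0355 F [0.4 1.3 5.9] t 3.9
[ 0.46456365 -0.17768354  0.00488396]
```

>>> apply_moves(commands=[0,0,-0.5,0,0,0,0,0,-1,0,0,0,0,0,-1,0,0,0,0.319,0.437,0,0,0,0.341,0.319,0.437,0,0,0,0.341,0.319,0.437,0,0,0,0.341,0.319,0.437,0,0,0,0.341,0.319,0.437,0,0,0,0.341,0.319,0.437,0,0,0,0.341,0.319,0.437,0,0,0,0.341,0.319,0.437,0,0,0,0.341,0.319,0.437,0,0,0,0.341,0.319,0.437,0,0,0,0.341,0.319,0.437,0,0,0,0.341,0.319,0.437,0,0,0,0.341,0.319,0.437,0,0,0,0.341,0.319,0.437,0,0,0,0.341,0,0,0,0,0,0,0,0,0,0,0,0,0,0,0,0,0,0])

```text
clock: 5.9
position: [0.4564, -0.3989, 0.0788]
ee_rot: [-0.0, 0.866, -0.5, -0.0]
contact_force: [0.5, 0.7, -1.1]
width: 0.0358
```

Run:
```python
from h import *
im=snap("wrist","w2.png"); plan([.457,-.4,.011],-60,n=5); print(pose()[:3,3])
```

```text
n 5 row [0.008, 0.001, 0.452, -0.0, 0.001, -0.0] d [ 0.0004 -0.0012 -0.0679] w 0.0357 F [ 0.3 -0.1 -0.2] t 5.95
[ 0.4565684  -0.3988189   0.07887133]
```

View pics/w2.png

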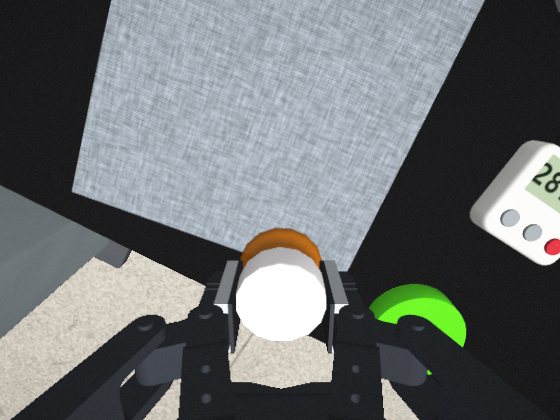

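The jar is held upright at (281,295), with the pads below the lid. The mat's near-left corner shows at (72,191), so I'll check the mat geometry from here.

Run:
```python
from h import *
im=load("w2.png")
C=[onz(im,*p,.003)[:2] for p in((72,191),(240,245),(352,268),(482,0),(109,0))]
for c in C: print(np.round(c,4))
d=C[1]-C[0];print(np.degrees(np.arctan2(d[1],d[0])));d=C[3]-C[2];print(np.degrees(np.arctan2(d[1],d[0])))
d=C[4]-C[0];print(np.degrees(np.arctan2(d[1],d[0])))
a=np.radians(8.5);X=np.array([np.cos(a),np.sin(a)]);Y=np.array([-X[1],X[0]]);print("centre",C[0]+.11*X-.1*Y)
for c in C: print(np.round([(c-[.525,-.349])@X,(c-[.525,-.349])@Y],4))
```

```text
[ 0.4035 -0.2662]
[ 0.4252 -0.3834]
[ 0.4496 -0.4623]
[ 0.63   -0.4314]
[ 0.5232 -0.2468]
-79.4972973463309
9.707851551817043
9.182417471629513
centre [ 0.52704926 -0.34882557]
[-0.1079  0.0999]
[-0.1038 -0.0193]
[-0.0913 -0.1009]
[ 0.0917 -0.0971]
[0.0134 0.1013]
```

>>> apply_moves(commands=[0,0,0.5,0,0,0,0,0,0.5,0,0,0,0,0,0.5,0,0,0,0,0,0.4,0,0,0,0,0,0.25,0,0,0,0,0,0.18,0,0,0,0,0,0,0,0,0,0,0,0,0,0,0,0,0,0,0,0,0])

```text
clock: 6.85
position: [0.4568, -0.4, 0.0096]
ee_rot: [0.0, 0.866, -0.5, 0.001]
contact_force: [0.3, 0.4, -0.8]
width: 0.0356
```

>>> apply_moves(commands=[0,0,0,0,0,0,0,0,0,0,0,0,0,0,0,0,0,0,0,0,0,0,0,0,0,0,-0.5,0,0,0,0,0,-1,0,0,0,0,0,-1,0,0,0,0,0,-0.5,0,0,0,0,0,0,0,0,0,0,0,0,0,0,0], jaw=0.4)

```text
clock: 7.85
position: [0.4563, -0.3995, 0.0988]
ee_rot: [0.0, 0.866, -0.5, -0.0]
contact_force: [0.4, 0.6, 0.1]
width: 0.0602
```

Run:
```python
from h import *
plan([.4804,-.1245,.10],-19,n=16); print(pose()[:3,3])
```

```text
n 16 row [-0.344, -0.477, -0.003, 0.0, 0.0, -0.299] d [0.0241 0.275  0.0012] w 0.0602 F [0.4 0.6 0.1] t 7.85
[ 0.45627609 -0.39945671  0.09875365]
```

>>> apply_moves(commands=[-0.344,-0.477,0,0,0,-0.299,-0.344,-0.477,0,0,0,-0.299,-0.344,-0.477,0,0,0,-0.299,-0.344,-0.477,0,0,0,-0.299,-0.344,-0.477,0,0,0,-0.299,-0.344,-0.477,0,0,0,-0.299,-0.344,-0.477,0,0,0,-0.299,-0.344,-0.477,0,0,0,-0.299,-0.344,-0.477,0,0,0,-0.299,-0.344,-0.477,0,0,0,-0.299,-0.344,-0.477,0,0,0,-0.299,-0.344,-0.477,0,0,0,-0.299,-0.344,-0.477,0,0,0,-0.299,-0.344,-0.477,0,0,0,-0.299,-0.344,-0.477,0,0,0,-0.299,-0.344,-0.477,0,0,0,-0.299,0,0,0,0,0,0,0,0,0,0,0,0,0,0,0,0,0,0])

```text
clock: 9.75
position: [0.481, -0.125, 0.0992]
ee_rot: [0.0, 0.986, -0.165, 0.001]
contact_force: [0.6, -0.1, 0.5]
width: 0.0595
```

Run:
```python
from h import *
im=snap("wrist","w3.png"); m=(im["bgr"].min(2)>150).astype(np.uint8)
for c in cv2.findContours(m,cv2.RETR_EXTERNAL,cv2.CHAIN_APPROX_NONE)[0]:
    (x,y),r=cv2.minEnclosingCircle(c)
    if 800<cv2.contourArea(c) and r<60: print(x,y,r,cv2.contourArea(c),onz(im,x,y,.034))
print(proj(im,(.4804,-.1245,.034)))
plan([.4804,-.1245,.004],-19,n=6)
```

```text
422.5 405.26470947265625 25.513002395629883 960.5 [ 0.53938971 -0.31334334  0.034     ]
139.0 404.75714111328125 26.208091735839844 1021.5 [ 0.31938401 -0.23705505  0.034     ]
304.13751220703125 360.3426208496094 55.12211227416992 3119.5 [ 0.46159883 -0.23644512  0.034     ]
427.5 316.5 24.909936904907227 904.5 [ 0.55925972 -0.22789928  0.034     ]
279.69317626953125 220.89772033691406 28.601825714111328 2371.0 [ 0.48119453 -0.1216857   0.034     ]
34.0 39.0 51.73983383178711 4476.5 [0.38593843 0.02675999 0.034     ]
[279.94260873 225.0390415 ]
n 6 row [-0.005, -0.003, 0.528, 0.0, -0.001, 0.001] d [-0.0006  0.0007 -0.0951] w 0.0598 F [ 0.5 -0.3  0.5] t 9.8
```

>>> apply_moves(commands=[0,-0.06,0.7,0,0,0,0,0,0.7,0,0,0,0,0,0.6,0,0,0,0,0,0.5,0,0,0,0,0,0.4,0,0,0,0,0,0.25,0,0,0,0,0,0,0,0,0,0,0,0,0,0,0])

```text
clock: 10.6
position: [0.4814, -0.1231, 0.0047]
ee_rot: [0.0, 0.986, -0.165, 0.0]
contact_force: [0.3, 0.1, -0.5]
width: 0.0597
```

>>> apply_moves(commands=[0,0,0,0,0,0,0,0,0,0,0,0,0,0,0,0,0,0,0,0,0,0,0,0,0,0,0,0,0,0,0,0,-0.5,0,0,0,0,0,-1,0,0,0,0,0,-1,0,0,0,0,0,-0.5,0,0,0,0,0,0,0,0,0,0,0,0,0,0,0], jaw=-1)

```text
clock: 11.7
position: [0.4807, -0.1225, 0.0941]
ee_rot: [-0.0, 0.986, -0.164, -0.0]
contact_force: [-0.1, 0.1, -1.7]
width: 0.0355
```

Run:
```python
from h import *
print(pose()[:3,3]);plan([.440,-.291,.095],-40,n=8)
```

```text
[ 0.48068538 -0.12247723  0.0941362 ]
n 8 row [0.183, 0.703, -0.004, 0.0, 0.0, 0.306] d [-0.0407 -0.1685  0.0009] w 0.0355 F [-0.1  0.1 -1.7] t 11.7
```

>>> apply_moves(commands=[0.183,0.703,0,0,0,0.306,0.183,0.703,0,0,0,0.306,0.183,0.703,0,0,0,0.306,0.183,0.703,0,0,0,0.306,0.183,0.703,0,0,0,0.306,0.183,0.703,0,0,0,0.306,0.183,0.703,0,0,0,0.306,0.183,0.703,0,0,0,0.306,0,0,0,0,0,0,0,0,0.6,0,0,0,0,0,0.6,0,0,0,0,0,0.6,0,0,0,0,0,0.5,0,0,0,0,0,0.3,0,0,0,0,0,0.22,0,0,0,0,0,0,0,0,0,0,0,0,0,0,0,0,0,0,0,0,0])

```text
clock: 13.5
position: [0.4409, -0.2915, 0.0103]
ee_rot: [0.0, 0.94, -0.342, 0.001]
contact_force: [-0.5, -0.7, -0.3]
width: 0.0355
```

>>> apply_moves(commands=[0,0,0,0,0,0,0,0,0,0,0,0,0,0,0,0,0,0,0,0,0,0,0,0,0,0,-0.5,0,0,0,0,0,-1,0,0,0,0,0,-1,0,0,0,0,0,-1,0,0,0,0,0,-1,0,0,0,0,0,-1,0,0,0,0,0,-1,0,0,0,0,0,-1,0,0,0,0,0,0,0,0,0,0,0,0,0,0,0], jaw=0.5)

```text
clock: 14.9
position: [0.4405, -0.2913, 0.2354]
ee_rot: [0.0, 0.94, -0.342, 0.001]
contact_force: [-0.4, -0.8, -0.6]
width: 0.0642
```

Run:
```python
from h import *
np.set_printoptions(precision=4,suppress=True)
print(pose()[:3,3])
t=snap("top","top1.png"); s=snap("side","side1.png")
def c(i,u,v,w,h,k): return cv2.resize(i["bgr"][v:v+h,u:u+w],None,fx=k,fy=k,interpolation=cv2.INTER_CUBIC)
a=c(t,95,200,80,65,5); b=c(s,185,250,75,100,6)   # 400x325 ; 450x600
out=np.zeros((600,800,3),np.uint8); out[:325,:350]=a[:,:350]; out[:600,350:]=b
m=c(t,320,155,100,90,2.75); out[325:325+247,:275]=m[:247]
cv2.imwrite("pics/c2.png",out)
```

```text
[ 0.4405 -0.2913  0.2354]
```

View pics/c2.png

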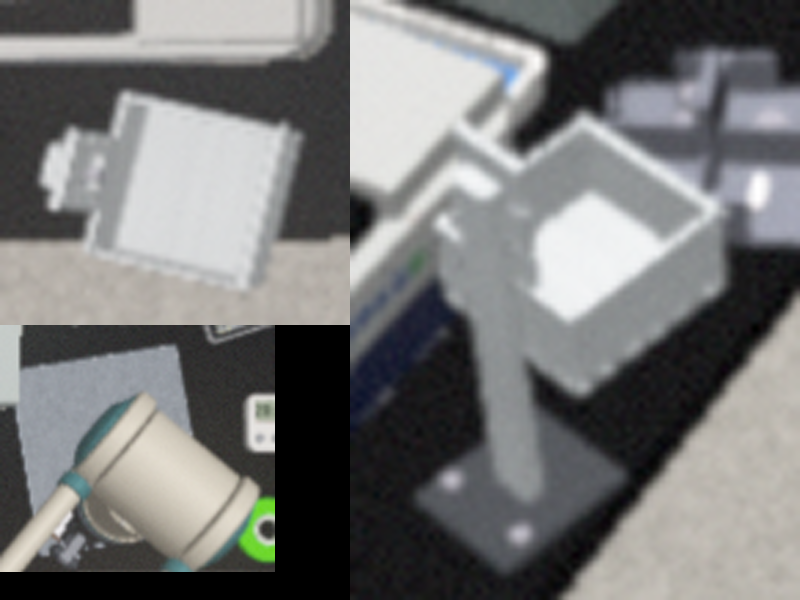

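The cup hangs with its plate at the left. In the top crop its rim's left edge runs from (122,92) to (88,248), which gives the cup's yaw.

Run:
```python
from h import *
np.set_printoptions(precision=4,suppress=True)
t=load("top1.png"); s=load("side1.png")
FL=onz(t,95+122/5,200+92/5,.15); NL=onz(t,95+88/5,200+248/5,.15)
d=FL-NL; print(FL,NL,np.linalg.norm(d),np.degrees(np.arctan2(d[1],d[0]))+90)
a=np.arctan2(d[1],d[0])+np.pi/2; X=np.array([np.cos(a),np.sin(a),0]);Y=np.array([-X[1],X[0],0])
c=(FL+NL)/2-.048*X; print("cup",c); g=c+.045*X; print("plate",g)
sc=lambda P:(lambda q:((q-[185,250])*6+[350,0]))(proj(s,P)); tc=lambda P:(proj(t,P)-[95,200])*5
for sx in(-1,1):
  for sy in(-1,1): P=c+.048*(sx*X+sy*Y); P[2]=.15; print("rim",sx,sy,tc(P),sc(P))
for sy in(-1,1): P=g+.022*sy*Y; P[2]=.226; print("plate top",sy,tc(P),sc(P))
P=g+.017*X+0; P[2]=.212; print("post top",tc(P),sc(P)); P[2]=0; print("post foot",tc(P),sc(P))
```

```text
[0.4639 0.3745 0.15  ] [0.3733 0.3932 0.15  ] 0.0925025242733341 78.30547821518117
cup [0.4088 0.3369 0.15  ]
plate [0.418  0.3809 0.15  ]
rim -1 -1 [282.8725 120.8607] [577.1357 107.366 ]
rim -1 1 [248.1831 283.2359] [719.2755 195.2914]
rim 1 -1 [122.6425  89.063 ] [430.7212 215.784 ]
rim 1 1 [ 87.3571 250.9608] [573.3977 311.4137]
plate top -1 [ 73.9186 127.0275] [454.9254 117.5091]
plate top 1 [ 56.7799 205.3062] [522.1402 160.5631]
post top [ 44.3765 161.1223] [463.5963 182.1847]
post foot [160.0683 173.7071] [511.2805 496.4644]
```

```bash
python3 -c "
from h import *
plan([.415,.375,.33],-11.7,n=36)"
```

```text
n 36 row [-0.296, -0.548, -0.089, -0.0, 0.0, -0.091] d [-0.0248  0.6656  0.0963] w 0.064 F [ 1.   0.3 -0.6] t 15.0
```

>>> apply_moves(commands=[-0.296,-0.548,-0.089,0,0,-0.091,-0.296,-0.548,-0.089,0,0,-0.091,-0.296,-0.548,-0.089,0,0,-0.091,-0.296,-0.548,-0.089,0,0,-0.091,-0.296,-0.548,-0.089,0,0,-0.091,-0.296,-0.548,-0.089,0,0,-0.091,-0.296,-0.548,-0.089,0,0,-0.091,-0.296,-0.548,-0.089,0,0,-0.091,-0.296,-0.548,-0.089,0,0,-0.091,-0.296,-0.548,-0.089,0,0,-0.091,-0.296,-0.548,-0.089,0,0,-0.091,-0.296,-0.548,-0.089,0,0,-0.091,-0.296,-0.548,-0.089,0,0,-0.091,-0.296,-0.548,-0.089,0,0,-0.091,-0.296,-0.548,-0.089,0,0,-0.091,-0.296,-0.548,-0.089,0,0,-0.091,-0.296,-0.548,-0.089,0,0,-0.091,-0.296,-0.548,-0.089,0,0,-0.091])

```text
clock: 16.8
position: [0.4686, 0.0438, 0.2814]
ee_rot: [0.0, 0.975, -0.224, -0.002]
contact_force: [0.0, 0.4, -0.9]
width: 0.0643
```

>>> apply_moves(commands=[-0.296,-0.548,-0.089,0,0,-0.091,-0.296,-0.548,-0.089,0,0,-0.091,-0.296,-0.548,-0.089,0,0,-0.091,-0.296,-0.548,-0.089,0,0,-0.091,-0.296,-0.548,-0.089,0,0,-0.091,-0.296,-0.548,-0.089,0,0,-0.091,-0.296,-0.548,-0.089,0,0,-0.091,-0.296,-0.548,-0.089,0,0,-0.091,-0.296,-0.548,-0.089,0,0,-0.091,-0.296,-0.548,-0.089,0,0,-0.091,-0.296,-0.548,-0.089,0,0,-0.091,-0.296,-0.548,-0.089,0,0,-0.091,-0.296,-0.548,-0.089,0,0,-0.091,-0.296,-0.548,-0.089,0,0,-0.091,-0.296,-0.548,-0.089,0,0,-0.091,-0.296,-0.548,-0.089,0,0,-0.091,-0.296,-0.548,-0.089,0,0,-0.091,-0.296,-0.548,-0.089,0,0,-0.091,0,0,0,0,0,0,0,0,0,0,0,0], jaw=1)

```text
clock: 18.8
position: [0.4158, 0.3738, 0.3295]
ee_rot: [0.001, 0.995, -0.103, -0.001]
contact_force: [0.3, 0.8, -0.6]
width: 0.0852
```

Run:
```python
from h import *
im=snap("wrist","w4.png");print(pose()); t=snap("top","top2.png")
g=np.array([.418,.3809,0]);a=np.radians(78.3);X=np.array([np.cos(a),np.sin(a),0]);Y=np.array([-X[1],X[0],0])
for n,(x,y,z) in dict(pl1=(-.003,-.022,.226),pl2=(-.003,.022,.226),pr1=(.003,-.022,.226),pr2=(.003,.022,.226),rim1=(-.093,-.048,.15),rim2=(-.093,.048,.15),rim3=(.003,-.048,.15),rim4=(.003,.048,.15),post=(.017,0,.212)).items(): print(n,proj(im,g+x*X+y*Y+[0,0,z]))
for n,p in dict(A=(.44,-.291,.037),B=(.457,-.4,.037)).items(): print(n,proj(t,p))
m=(t["bgr"].min(2)>190).astype(np.uint8)
for c in cv2.findContours(m,cv2.RETR_EXTERNAL,cv2.CHAIN_APPROX_NONE)[0]:
    (x,y),r=cv2.minEnclosingCircle(c)
    if 60<cv2.contourArea(c) and r<14 and y>180 and x>270: print(x,y,r,onz(t,x,y,.037))
```

```text
[[ 0.97875983 -0.20500385 -0.00161957  0.41604047]
 [-0.20500708 -0.97875806 -0.00218116  0.37348401]
 [-0.00113802  0.00246685 -0.99999631  0.32976062]
 [ 0.          0.          0.          1.        ]]
pl1 [311.18042238 201.2558192 ]
pl2 [253.42710753 201.28856318]
pr1 [311.40164617 193.69826554]
pr2 [253.21131535 193.73365445]
rim1 [327.30549151 260.10808739]
rim2 [236.87770241 260.12980964]
rim3 [331.62710555 171.37004658]
rim4 [232.58743638 171.44263389]
post [282.2606125  171.44037375]
A [343.03665176 226.27508851]
B [377.58269385 220.51129175]
343.8333435058594 226.1666717529297 5.892645359039307 [ 0.44031461 -0.29350677  0.037     ]
377.5 219.5 6.041623115539551 [ 0.46018313 -0.39981555  0.037     ]
420.0 190.1052703857422 12.120576858520508 [ 0.5518613  -0.53690965  0.037     ]
```

View pics/w4.png

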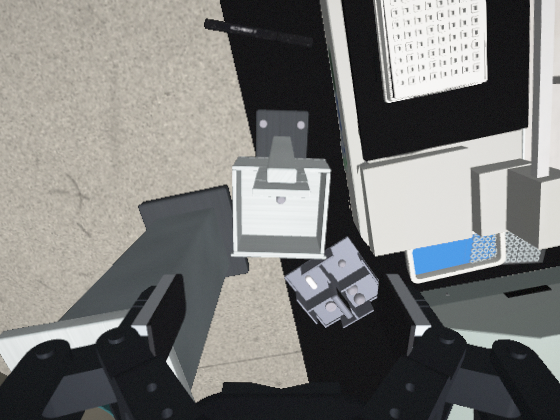

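Run:
```python
import cv2
b=cv2.imread("pics/w4.png")[95:270,215:350]
cv2.imwrite("pics/c3.png",cv2.resize(b,None,fx=3.4,fy=3.4,interpolation=cv2.INTER_CUBIC))
```

```text
(no output)
```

View pics/c3.png

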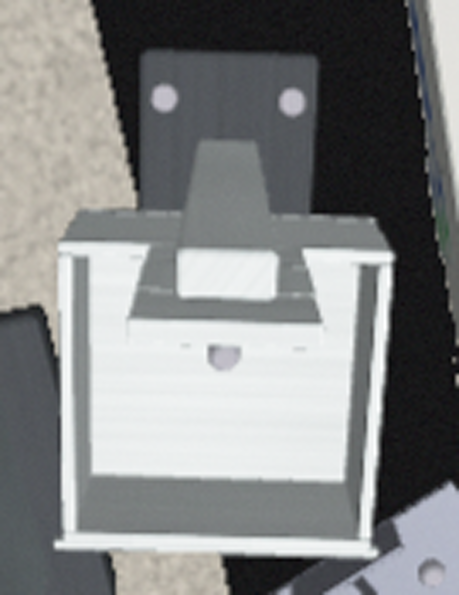

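The crop shows the plate's top edge about 3 mm farther along the cup's +x than estimated and the stand turned about 1° more. The peg is visible through the slot. The washer edge is close, so I'll go in with a 60 mm opening.

```bash
python3 -c "
from h import *
plan([.4184,.383,.25],-12.7,n=6)"
```

```text
n 6 row [0.001, -0.056, 0.445, 0.002, 0.001, 0.016] d [ 0.0022  0.0097 -0.08  ] w 0.0855 F [0.4 0.3 0.3] t 18.9
```

>>> apply_moves(commands=[0,-0.056,0.445,0,0,0.016,0,-0.056,0.445,0,0,0.016,0,-0.056,0.445,0,0,0.016,0,-0.056,0.445,0,0,0.016,0,-0.056,0.445,0,0,0.016,0,-0.056,0.445,0,0,0.016,0,0,0.4,0,0,0,0,0,0.4,0,0,0,0,0,0.4,0,0,0,0,0,0.4,0,0,0,0,0,0.2,0,0,0,0,0,0.2,0,0,0,0,0,0,0,0,0,0,0,0,0,0,0], jaw=0.4)

```text
clock: 20.3
position: [0.4186, 0.3842, 0.1911]
ee_rot: [-0.0, 0.994, -0.11, 0.0]
contact_force: [0.7, -0.3, -0.3]
width: 0.0595
```

Run:
```python
from h import *
im=snap("wrist","w5.png");plan([.4184,.383,.19],-12.7,n=1)
```

```text
n 1 row [0.001, 0.044, 0.046, -0.005, -0.005, 0.006] d [-0.0003 -0.0013 -0.0014] w 0.0594 F [-0.2 -0.5  0.4] t 20.35
```

View pics/w5.png

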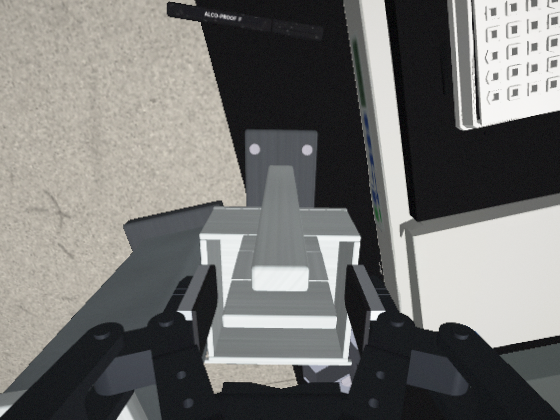

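Run:
```python
from h import *
im=load("w5.png")
p=np.array([.4186,.3842,0]);a=np.radians(77.3);X=np.array([np.cos(a),np.sin(a),0])
for z in(.19,.20,.213,.226): print(z,[proj(im,p+k*X+[0,0,z]).round(1).tolist() for k in(-.011,-.003,0,.003,.011)])
```

```text
0.19 [[281.5, 294.8], [281.5, 280.5], [281.5, 275.1], [281.5, 269.5], [281.6, 254.4]]
0.2 [[281.5, 307.0], [281.6, 292.0], [281.6, 286.3], [281.6, 280.5], [281.6, 264.6]]
0.213 [[281.6, 325.1], [281.6, 309.3], [281.7, 303.2], [281.7, 297.0], [281.7, 280.0]]
0.226 [[281.7, 346.6], [281.7, 329.7], [281.8, 323.2], [281.8, 316.6], [281.8, 298.4]]
```

The plate sits centred between the pads: columns 223–337, rows 315–328, where 323 was predicted. Closing now.

>>> apply_moves(commands=[0,0,0,0,0,0,0,0,0,0,0,0,0,0,0,0,0,0,0,0,0,0,0,0,0,0,0,0,0,0,0,0,0,0,0,0,0,0,0,0,0,0], jaw=-1, newtons=100)

```text
clock: 21.05
position: [0.4186, 0.3843, 0.1918]
ee_rot: [-0.0, 0.994, -0.11, 0.001]
contact_force: [-0.6, -0.4, 6.2]
width: 0.0422
```

>>> apply_moves(commands=[0,0,-0.1,0,0,0,0,0,-0.1,0,0,0,0,0,-0.1,0,0,0,0,0,-0.1,0,0,0,0,0,-0.1,0,0,0,0,0,0,0,0,0,0,0,0,0,0,0])

```text
clock: 21.75
position: [0.4183, 0.3841, 0.2059]
ee_rot: [0.0, 0.994, -0.11, 0.0]
contact_force: [0.1, 0.2, -2.7]
width: 0.0419
```

Run:
```python
from h import *
im=snap("wrist","w6.png");plan([.4184,.383,.19],-12.7,n=1)
st=manip.get_state();print(st["position"],st["contact_force"],st["moment"],st["width"])
```

```text
n 1 row [0.012, 0.033, 0.526, 0.001, 0.0, 0.006] d [ 0.0001 -0.001  -0.0158] w 0.042 F [-0.2 -0.8 -2.3] t 21.8
[0.41828052 0.38404875 0.20577033] [-0.24263363 -0.75851355 -2.2791102 ] [ 0.06164192 -0.00804351  0.0056741 ] 0.041972254085864025
```

View pics/w6.png

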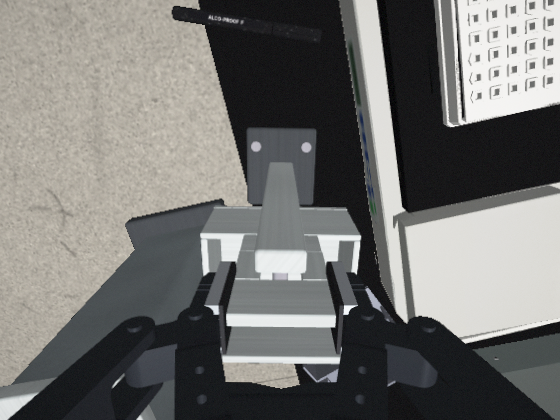

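The plate is gripped and the cup has lifted clear of the peg; the wrist reads about 2 N, its weight. Next I'll draw it off along tool +y.

>>> apply_moves(commands=[0,0,-0.05,0,0,0,0,0.1,0,0,0,0,0,0.15,0,0,0,0,0,0.15,0,0,0,0,0,0.15,0,0,0,0,0,0.15,0,0,0,0,0,0.2,0,0,0,0,0,0.2,0,0,0,0,0,0.2,0,0,0,0,0,0.2,0,0,0,0,0,0.2,0,0,0,0,0,0.2,0,0,0,0,0,0.1,0,0,0,0,0,0,0,0,0,0,0,0,0,0,0])

```text
invalid input at $.commands: expected a multiple of 6 numbers
```

Run:
```python
from h import *
im=snap("side","side2.png");cv2.imwrite("pics/c4.png",cv2.resize(im["bgr"][200:380,170:320],None,fx=3.3,fy=3.3,interpolation=cv2.INTER_CUBIC))
plan([.49,.0,.24],-50,n=20);T=pose();print(T[:3,3]);st=manip.get_state();print(st["moment"])
```

```text
n 20 row [0.435, 0.5, -0.057, 0.0, 0.0, 0.217] d [ 0.0717 -0.384   0.0343] w 0.0419 F [-1.3  0.7 -1.4] t 21.85
[0.41826335 0.38401031 0.20574864]
[ 0.08274902 -0.04752844  0.02387136]
```

View pics/c4.png

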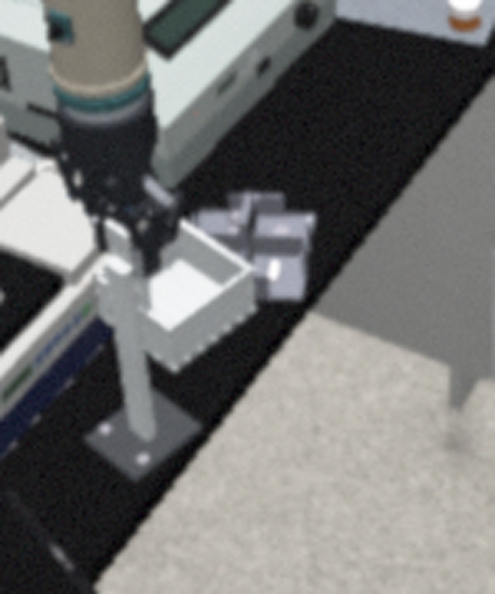

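The call was refused for a wrong number count, so nothing moved. The crop shows the cup still on the peg, level in the grip. That's 12 pictures viewed. Repeating the move.

>>> apply_moves(commands=[0,0,-0.05,0,0,0,0,0.1,0,0,0,0,0,0.15,0,0,0,0,0,0.15,0,0,0,0,0,0.15,0,0,0,0,0,0.15,0,0,0,0,0,0.2,0,0,0,0,0,0.2,0,0,0,0,0,0.2,0,0,0,0,0,0.2,0,0,0,0,0,0.2,0,0,0,0,0,0.2,0,0,0,0,0,0.1,0,0,0,0,0,0,0,0,0,0,0,0,0,0,0,0])

```text
clock: 23.35
position: [0.4053, 0.3256, 0.2074]
ee_rot: [-0.0, 0.994, -0.11, 0.0]
contact_force: [-0.5, 0.1, -1.5]
width: 0.0421
```

Run:
```python
from h import *
im=snap("side","side3.png")
T=pose();print(T[:3,3]);st=manip.get_state();print(st["moment"],st["contact_force"],st["width"])
# cup rim expected in side view if level
a=np.radians(77.3);X=np.array([np.cos(a),np.sin(a),0]);Y=np.array([-X[1],X[0],0]);p=T[:3,3]*[1,1,0]
for sx in(-1,1):
  for sy in(-1,1): print(sx,sy,proj(im,p-.045*X+.048*(sx*X+sy*Y)+[0,0,.166]))
w=(im["bgr"].min(2)>150).astype(np.uint8)[200:380,170:320]
cs=[c for c in cv2.findContours(w,cv2.RETR_EXTERNAL,cv2.CHAIN_APPROX_NONE)[0] if cv2.contourArea(c)>100]
for c in cs: print(cv2.contourArea(c),cv2.boundingRect(c))
plan([.45,.02,.27],-50,n=18)
```

```text
[0.4053529  0.3257061  0.20743611]
[ 0.07148714 -0.03671221  0.0210977 ] [ 0.51546934  0.53797721 -1.13042106] 0.04191511136980163
-1 -1 [236.85096622 254.11386192]
-1 1 [260.24938674 268.35595464]
1 -1 [213.0056434  271.07860049]
1 1 [236.46660773 286.5284976 ]
6692.0 (30, 95, 120, 85)
390.5 (57, 57, 38, 31)
1263.0 (0, 44, 45, 71)
255.5 (103, 0, 47, 12)
279.5 (62, 0, 27, 24)
570.5 (0, 0, 35, 28)
n 18 row [0.363, 0.455, -0.116, -0.0, -0.0, 0.241] d [ 0.0446 -0.3057  0.0626] w 0.0419 F [ 0.5  0.5 -1.1] t 23.4
```

>>> apply_moves(commands=[0.363,0.455,-0.116,0,0,0.241,0.363,0.455,-0.116,0,0,0.241,0.363,0.455,-0.116,0,0,0.241,0.363,0.455,-0.116,0,0,0.241,0.363,0.455,-0.116,0,0,0.241,0.363,0.455,-0.116,0,0,0.241,0.363,0.455,-0.116,0,0,0.241,0.363,0.455,-0.116,0,0,0.241,0.363,0.455,-0.116,0,0,0.241,0.363,0.455,-0.116,0,0,0.241,0.363,0.455,-0.116,0,0,0.241,0.363,0.455,-0.116,0,0,0.241,0.363,0.455,-0.116,0,0,0.241,0.363,0.455,-0.116,0,0,0.241,0.363,0.455,-0.116,0,0,0.241,0.363,0.455,-0.116,0,0,0.241,0.363,0.455,-0.116,0,0,0.241,0.363,0.455,-0.116,0,0,0.241,0,0,0,0,0,0,0,0,0,0,0,0])

```text
clock: 25.4
position: [0.4501, 0.0202, 0.2701]
ee_rot: [-0.0, 0.907, -0.422, 0.0]
contact_force: [0.4, -0.6, -2.8]
width: 0.0421
```

Run:
```python
from h import *
plan([.595,-.368,.27],-80.7,n=20);st=manip.get_state();print(st["moment"],st["qpos"])
```

```text
n 20 row [0.696, 0.061, -0.0, -0.0, 0.0, 0.179] d [ 1.449e-01 -3.882e-01 -1.000e-04] w 0.0421 F [ 0.4 -0.6 -2.8] t 25.4
[ 0.08857877 -0.06444096  0.01063822] [-1.10332718e-01  6.38928300e-02  1.67659092e+00  8.00961233e-04
  1.40079825e+00  7.61173896e-01]
```

>>> apply_moves(commands=[0.696,0.061,0,0,0,0.179,0.696,0.061,0,0,0,0.179,0.696,0.061,0,0,0,0.179,0.696,0.061,0,0,0,0.179,0.696,0.061,0,0,0,0.179,0.696,0.061,0,0,0,0.179,0.696,0.061,0,0,0,0.179,0.696,0.061,0,0,0,0.179,0.696,0.061,0,0,0,0.179,0.696,0.061,0,0,0,0.179,0.696,0.061,0,0,0,0.179,0.696,0.061,0,0,0,0.179,0.696,0.061,0,0,0,0.179,0.696,0.061,0,0,0,0.179,0.696,0.061,0,0,0,0.179,0.696,0.061,0,0,0,0.179,0.696,0.061,0,0,0,0.179,0.696,0.061,0,0,0,0.179,0.696,0.061,0,0,0,0.179,0.696,0.061,0,0,0,0.179])

```text
clock: 27.4
position: [0.5947, -0.3699, 0.2699]
ee_rot: [0.0, 0.761, -0.648, -0.0]
contact_force: [-1.0, -1.5, -1.4]
width: 0.0421
```

>>> apply_moves(commands=[0,0,0,0,0,0,0,0,0.5,0,0,0,0,0,1,0,0,0,0,0,1,0,0,0,0,0,1,0,0,0,0,0,0.5,0,0,0,0,0,0.5,0,0,0,0,0,0,0,0,0,0,0,0,0,0,0])

```text
clock: 28.3
position: [0.5948, -0.368, 0.1353]
ee_rot: [-0.0, 0.762, -0.647, -0.0]
contact_force: [0.4, -0.7, -1.7]
width: 0.0417
```

Run:
```python
from h import *
im=snap("wrist","w7.png");plan([.595,-.368,.097],-80.7,n=8);s=snap("side","side4.png")
a=s["bgr"][140:240,255:355]; 
out=np.zeros((560,800,3),np.uint8);out[:420,:400]=cv2.resize(im["bgr"],(400,300)) if 0 else 0
out[:420,:560]=im["bgr"]; out[:300,560:800]=cv2.resize(s["bgr"][130:230,260:340],(240,300),interpolation=cv2.INTER_CUBIC); cv2.imwrite("pics/c5.png",out[:420])
```

```text
n 8 row [-0.002, 0.001, 0.163, -0.001, -0.001, 0.0] d [-0.0002  0.0003 -0.039 ] w 0.0418 F [ 0.4 -0.7 -2.2] t 28.35
```

View pics/c5.png

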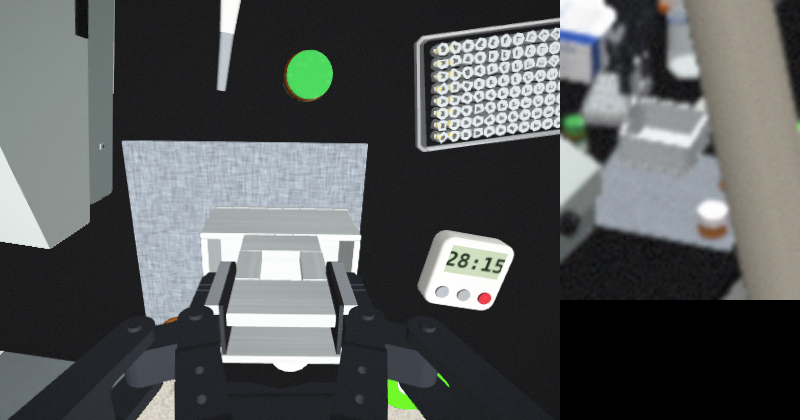

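The cup hangs level over the mat's right half with the timer well clear. A jar lid shows at (290,365), so I'll check it against jar B before lowering.

Run:
```python
from h import *
im=load("w7.png")
print(proj(im,(.460,-.4,.037)),proj(im,(.4403,-.2935,.037)))
a=np.radians(9.3);X=np.array([np.cos(a),np.sin(a),0]);Y=np.array([-X[1],X[0],0]);c=np.array([.595,-.368,0])-.045*X
for z in (.043,.093): print([proj(im,c-.048*X+k*.048*Y+[0,0,z]).round() for k in(-1,1)])
print(np.round(c,4))
```

```text
[291.78412991 356.08072803] [170.36787703 357.54506009]
[array([339., 317.]), array([223., 317.])]
[array([351., 363.]), array([211., 363.])]
[ 0.5506 -0.3753  0.    ]
```

>>> apply_moves(commands=[0,0,0.3,0,0,0,0,0,0.3,0,0,0,0,0,0.3,0,0,0,0,0,0.2,0,0,0,0,0,0.1,0,0,0,0,0,0.05,0,0,0,0,0,0,0,0,0,0,0,0,0,0,0])

```text
clock: 29.2
position: [0.5949, -0.3683, 0.0979]
ee_rot: [0.0, 0.762, -0.647, 0.0]
contact_force: [0.1, 0.1, -1.4]
width: 0.0418
```

>>> apply_moves(commands=[0,0,0.03,0,0,0,0,0,0.03,0,0,0,0,0,0.03,0,0,0,0,0,0,0,0,0,0,0,0,0,0,0])

```text
clock: 29.7
position: [0.5954, -0.3682, 0.0958]
ee_rot: [-0.0, 0.762, -0.647, 0.001]
contact_force: [2.5, 1.5, 2.4]
width: 0.0422
```

>>> apply_moves(commands=[0,0,0,0,0,0,0,0,0,0,0,0,0,0,0,0,0,0,0,0,0,0,0,0,0,0,0,0,0,0,0,0,-0.3,0,0,0,0,0,-0.6,0,0,0,0,0,-1,0,0,0,0,0,-1,0,0,0,0,0,-1,0,0,0,0,0,-1,0,0,0,0,0,-1,0,0,0,0,0,0,0,0,0], jaw=0.4)

```text
clock: 31.0
position: [0.5965, -0.3695, 0.2784]
ee_rot: [-0.0, 0.762, -0.647, 0.006]
contact_force: [-0.9, -0.7, 1.0]
width: 0.0598
```

Run:
```python
from h import *
print(pose()[:3,3]);plan([.45,-.04,.27],-50,n=18)
```

```text
[ 0.59649011 -0.36948067  0.27838018]
n 18 row [-0.676, 0.002, 0.012, -0.002, -0.004, -0.198] d [-0.1465  0.3295 -0.0084] w 0.0598 F [-0.9 -0.7  1. ] t 31.0
```

Run:
```python
from h import *
plan([.446,.125,.26],25,n=30)
```

```text
n 30 row [-0.482, -0.457, 0.019, 0.0, -0.003, -0.41] d [-0.1505  0.4945 -0.0184] w 0.0598 F [-0.9 -0.7  1. ] t 31.0
```

>>> apply_moves(commands=[-0.482,-0.457,0.019,0,0,-0.41,-0.482,-0.457,0.019,0,0,-0.41,-0.482,-0.457,0.019,0,0,-0.41,-0.482,-0.457,0.019,0,0,-0.41,-0.482,-0.457,0.019,0,0,-0.41,-0.482,-0.457,0.019,0,0,-0.41,-0.482,-0.457,0.019,0,0,-0.41,-0.482,-0.457,0.019,0,0,-0.41,-0.482,-0.457,0.019,0,0,-0.41,-0.482,-0.457,0.019,0,0,-0.41,-0.482,-0.457,0.019,0,0,-0.41,-0.482,-0.457,0.019,0,0,-0.41,-0.482,-0.457,0.019,0,0,-0.41,-0.482,-0.457,0.019,0,0,-0.41,-0.482,-0.457,0.019,0,0,-0.41])

```text
clock: 32.5
position: [0.6418, -0.0827, 0.2627]
ee_rot: [0.0, 0.971, -0.239, -0.0]
contact_force: [0.4, 0.5, 0.3]
width: 0.0601
```

>>> apply_moves(commands=[-0.482,-0.457,0.019,0,0,-0.41,-0.482,-0.457,0.019,0,0,-0.41,-0.482,-0.457,0.019,0,0,-0.41,-0.482,-0.457,0.019,0,0,-0.41,-0.482,-0.457,0.019,0,0,-0.41,-0.482,-0.457,0.019,0,0,-0.41,-0.482,-0.457,0.019,0,0,-0.41,-0.482,-0.457,0.019,0,0,-0.41,-0.482,-0.457,0.019,0,0,-0.41,-0.482,-0.457,0.019,0,0,-0.41,-0.482,-0.457,0.019,0,0,-0.41,-0.482,-0.457,0.019,0,0,-0.41,-0.482,-0.457,0.019,0,0,-0.41,-0.482,-0.457,0.019,0,0,-0.41,-0.482,-0.457,0.019,0,0,-0.41,0,0,0,0,0,0,0,0,0,0,0,0,0,0,0,0,0,0], jaw=0)

```text
clock: 34.3
position: [0.4451, 0.1258, 0.2548]
ee_rot: [0.0, 0.976, 0.216, 0.0]
contact_force: [-0.1, 0.2, -0.6]
width: 0.0425
```

Run:
```python
from h import *
im=snap("wrist","w8.png");t=snap("top","top3.png");print(pose()[:3,3],manip.get_state()["width"])
a=cv2.resize(t["bgr"][160:245,320:440],None,fx=2,fy=2,interpolation=cv2.INTER_CUBIC)  #240x170
out=np.zeros((420,800,3),np.uint8);out[:,:560]=im["bgr"];out[:170,560:]=a;cv2.imwrite("pics/c6.png",out)
```

```text
[0.44511702 0.12580799 0.25464093] 0.04246170398592665
```

View pics/c6.png

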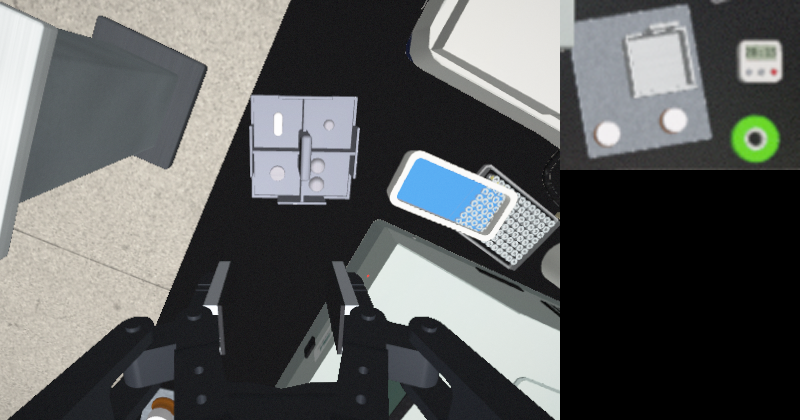

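Wrist view: the tray is aligned with the tool, with the grip at (306,157). There are exactly two balls, at (317,166) and (316,184), and the bead, bar and disc are in their compartments. The inset shows the cup and both jars standing on the mat. 14 pictures viewed.

Run:
```python
from h import *
np.set_printoptions(precision=4,suppress=True)
im=load("w8.png");g=cv2.cvtColor(im["bgr"],cv2.COLOR_BGR2GRAY)
m=np.zeros_like(g);m[85:215,235:375]=(g[85:215,235:375]>60)
c=max(cv2.findContours(m,cv2.RETR_EXTERNAL,cv2.CHAIN_APPROX_NONE)[0],key=cv2.contourArea)
r=cv2.minAreaRect(c);print(r);bx=cv2.boxPoints(r);P=np.array([onz(im,*p,.03)[:2] for p in bx]);print(P,P.mean(0))
e=P[1]-P[0];print(np.linalg.norm(e),np.degrees(np.arctan2(e[1],e[0])));e=P[2]-P[1];print(np.linalg.norm(e),np.degrees(np.arctan2(e[1],e[0])))
for z in(.066,):print("grip ends",onz(im,304,134,z),onz(im,307,182,z))
t=load("top3.png")
for n,p,z in(("jarB",(320+(674-560)/2,160+120/2),.037),("jarA",(320+(607-560)/2,160+133/2),.037),("cup UL",(320+(626-560)/2,160+38/2),.053),("UR",(320+(690-560)/2,160+29/2),.053),("LL",(320+(636-560)/2,160+97/2),.053),("LR",(320+(695-560)/2,160+89/2),.053)): print(n,onz(t,*p,z))
P0=np.array([.4574,.1535,.0]);a=np.radians(115);X=np.array([np.cos(a),np.sin(a),0])
for k in(-.023,.023):print(proj(im,P0+k*X+[0,0,.066]))
```

```text
((297.0, 144.5), (119.0, 124.0), 90.0)
[[0.3641 0.1885]
 [0.4792 0.2422]
 [0.5417 0.1299]
 [0.4133 0.0701]] [0.4496 0.1577]
0.1269331518582676 25.030224618328287
0.12857961787542171 -60.87424126082068
grip ends [0.446  0.1766 0.066 ] [0.4698 0.1351 0.066 ]
jarB [ 0.4586 -0.3982  0.037 ]
jarA [ 0.4393 -0.2924  0.037 ]
cup UL [ 0.5867 -0.323   0.053 ]
UR [ 0.6    -0.4237  0.053 ]
LL [ 0.4941 -0.3366  0.053 ]
LR [ 0.5057 -0.4291  0.053 ]
[303.5387 183.068 ]
[304.5344 136.8591]
```

Run:
```python
from h import *
plan([.4577,.1552,.036],25,n=9)
```

```text
n 9 row [0.088, -0.079, 0.81, 0.0, -0.0, -0.001] d [ 0.0126  0.0294 -0.2186] w 0.0425 F [-0.2  0.5 -0.3] t 34.4
```

>>> apply_moves(commands=[0.198,-0.178,1,0,0,0,0.198,-0.178,1,0,0,0,0.198,-0.178,1,0,0,0,0.198,-0.178,1,0,0,0,0,0,1,0,0,0,0,0,0.7,0,0,0,0,0,0.5,0,0,0,0,0,0.4,0,0,0,0,0,0.4,0,0,0,0,0,0.29,0,0,0,0,0,0,0,0,0,0,0,0,0,0,0,0,0,0,0,0,0])

```text
clock: 35.7
position: [0.4574, 0.1556, 0.0365]
ee_rot: [0.0, 0.976, 0.216, 0.001]
contact_force: [0.7, 0.0, 0.2]
width: 0.0429
```

Run:
```python
from h import *
im=snap("wrist","w9.png");plan([.4577,.1552,.036],25,n=1);cv2.imwrite("pics/c7.png",im["bgr"][200:420,130:430])
```

```text
n 1 row [0.004, 0.016, 0.02, 0.003, -0.009, 0.001] d [ 0.0003 -0.0004 -0.0006] w 0.0433 F [ 0.1  0.3 -0.7] t 35.75
```

View pics/c7.png

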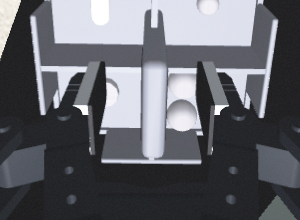

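The grip stands centred between the pads, at column 153 of the crop. Closing, then lifting level.

>>> apply_moves(commands=[0,0,0,0,0,0,0,0,0,0,0,0,0,0,0,0,0,0,0,0,0,0,0,0,0,0,0,0,0,0,0,0,0,0,0,0,0,0,0,0,0,0,0,0,0,0,0,0,0,0,0,0,0,0], jaw=-1, newtons=100)

```text
clock: 36.65
position: [0.4574, 0.1557, 0.0367]
ee_rot: [-0.0, 0.976, 0.216, 0.001]
contact_force: [0.1, 0.9, 6.2]
width: 0.0085
```

>>> apply_moves(commands=[0,0,-0.1,0,0,0,0,0,-0.2,0,0,0,0,0,-0.3,0,0,0,0,0,-0.4,0,0,0,0,0,-0.5,0,0,0,0,0,-0.5,0,0,0,0,0,-0.5,0,0,0,0,0,-0.5,0,0,0,0,0,-0.5,0,0,0,0,0,-0.5,0,0,0,0,0,-0.4,0,0,0,0,0,-0.3,0,0,0,0,0,-0.2,0,0,0,0,0,-0.1,0,0,0,0,0,0,0,0,0,0,0,0,0,0,0])

```text
clock: 38.25
position: [0.4564, 0.1554, 0.1855]
ee_rot: [0.0, 0.976, 0.217, -0.001]
contact_force: [-0.8, 0.0, -4.3]
width: 0.0086
```

Run:
```python
from h import *
im=snap("wrist","w10.png");np.set_printoptions(precision=4,suppress=True)
st=manip.get_state();print(st["contact_force"],st["moment"],st["width"],st["position"])
# spout in world: level tray, tool frame offset of spout relative to TCP at grasp
# stage target: grip so that spout sits at S, spout az -34
plan([.40,-.10,.19],0,n=24)
```

```text
[-0.5655 -0.9916 -4.6547] [ 0.0311  0.0316 -0.0437] 0.008085788872572571 [0.4564 0.1554 0.1854]
n 24 row [-0.157, 0.331, -0.006, 0.0, 0.0, 0.121] d [-0.0564 -0.2554  0.0046] w 0.0081 F [-0.6 -1.  -4.7] t 38.3
```

>>> apply_moves(commands=[-0.067,0.103,-0.007,0,0,0,-0.134,0.206,-0.014,0,0,0,-0.2,0.308,-0.021,0,0,0,-0.267,0.411,-0.029,0,0,0,-0.267,0.411,-0.029,0,0,0,-0.267,0.411,-0.029,0,0,0,-0.267,0.411,-0.029,0,0,0,-0.267,0.411,-0.029,0,0,0,-0.267,0.411,-0.029,0,0,0,-0.267,0.411,-0.029,0,0,0,-0.267,0.411,-0.029,0,0,0,-0.267,0.411,-0.029,0,0,0,-0.267,0.411,-0.029,0,0,0,-0.267,0.411,-0.029,0,0,0,-0.267,0.411,-0.029,0,0,0,-0.267,0.411,-0.029,0,0,0,-0.2,0.308,-0.021,0,0,0,-0.134,0.206,-0.014,0,0,0,-0.067,0.103,-0.007,0,0,0,0,0,0,0,0,0])

```text
clock: 40.3
position: [0.424, -0.0778, 0.1999]
ee_rot: [-0.0, 0.976, 0.216, 0.0]
contact_force: [-0.5, -0.2, -5.1]
width: 0.0086
```

Run:
```python
from h import *
plan([.4612,-.3451,.19],25,n=1);print(pose()[:3,3])
```

```text
n 1 row [-2.636, 8.602, 0.329, -0.0, -0.001, -0.004] d [ 0.0372 -0.2673 -0.0099] w 0.0086 F [-0.5 -0.2 -5.1] t 40.3
[ 0.42397061 -0.07778263  0.19989459]
```

>>> apply_moves(commands=[-0.039,0.126,0,0,0,0,-0.077,0.253,0,0,0,0,-0.116,0.38,0,0,0,0,-0.155,0.506,0,0,0,0,-0.155,0.506,0,0,0,0,-0.155,0.506,0,0,0,0,-0.155,0.506,0,0,0,0,-0.155,0.506,0,0,0,0,-0.155,0.506,0,0,0,0,-0.155,0.506,0,0,0,0,-0.155,0.506,0,0,0,0,-0.155,0.506,0,0,0,0,-0.155,0.506,0,0,0,0,-0.155,0.506,0,0,0,0,-0.155,0.506,0,0,0,0,-0.155,0.506,0,0,0,0,-0.155,0.506,0,0,0,0,-0.116,0.38,0,0,0,0,-0.077,0.253,0,0,0,0,-0.039,0.126,0,0,0,0])

```text
clock: 42.3
position: [0.4617, -0.3456, 0.1998]
ee_rot: [-0.0, 0.976, 0.216, -0.0]
contact_force: [-0.1, -0.0, -3.6]
width: 0.0086
```

Run:
```python
from h import *
np.set_printoptions(precision=4,suppress=True)
im=snap("wrist","w11.png"); T=pose(); print(T[:3,3],manip.get_state()["contact_force"],manip.get_state()["qpos"])
print("spout",(T@[.059,.059,.0312,1])[:3], "px",proj(im,(T@[.059,.059,.0312,1])[:3]))
for n,p in dict(cup=(.549,-.377,.007)).items(): print(n,proj(im,p))
# tilt of T[:,2]
print(T[:3,2])
```

```text
[ 0.4617 -0.3458  0.1998] [ 0.9696 -0.9345 -4.0702] [-0.7632  0.2975  1.5537 -0.0003  1.2901 -1.1993]
spout [ 0.5401 -0.3743  0.1686] px [375.7504 334.3787]
cup [342.0472 238.3005]
[ 0.     -0.0004 -1.    ]
```

>>> apply_moves(commands=[0,0,0.1,0,0,0,0,0,0.2,0,0,0,0,0,0.3,0,0,0,0,0,0.3,0,0,0,0,0,0.3,0,0,0,0,0,0.3,0,0,0,0,0,0.3,0,0,0,0,0,0.25,0,0,0,0,0,0.15,0,0,0,0,0,0.1,0,0,0,0,0,0,0,0,0,0,0,0,0,0,0])

```text
clock: 43.55
position: [0.4617, -0.345, 0.1312]
ee_rot: [0.0, 0.976, 0.217, 0.0]
contact_force: [-0.2, -0.3, -4.8]
width: 0.0083
```

Run:
```python
from h import *
np.set_printoptions(precision=4,suppress=True)
T=pose(); r=np.array([.059,.059,.0312]); S=T[:3,3]+T[:3,:3]@r; print("spout",S,T[:3,2])
S[2]=.088
Rt=T[:3,:3]@R.from_rotvec(np.radians(38)*np.array([1,-1,0])/2**.5).as_matrix()
print(S-Rt@r); plan(S-Rt@r,Rt=Rt,n=17); print(Rt)
```

```text
spout [ 0.5402 -0.3735  0.1   ] [ 0.0005 -0.0005 -1.    ]
[ 0.4964 -0.3575  0.1639]
n 17 row [0.035, 0.035, -0.085, 0.184, -0.184, -0.0] d [ 0.0347 -0.0126  0.0327] w 0.0083 F [-0.2 -0.3 -4.8] t 43.55
[[ 0.7655  0.2822 -0.5782]
 [ 0.4739 -0.8552  0.21  ]
 [-0.4352 -0.4348 -0.7884]]
```

>>> apply_moves(commands=[0.035,0.035,-0.085,0.184,-0.184,0,0.035,0.035,-0.085,0.184,-0.184,0,0.035,0.035,-0.085,0.184,-0.184,0,0.035,0.035,-0.085,0.184,-0.184,0,0.035,0.035,-0.085,0.184,-0.184,0,0.035,0.035,-0.085,0.184,-0.184,0,0.035,0.035,-0.085,0.184,-0.184,0,0.035,0.035,-0.085,0.184,-0.184,0,0.035,0.035,-0.085,0.184,-0.184,0,0.035,0.035,-0.085,0.184,-0.184,0,0.035,0.035,-0.085,0.184,-0.184,0,0.035,0.035,-0.085,0.184,-0.184,0,0.035,0.035,-0.085,0.184,-0.184,0,0.035,0.035,-0.085,0.184,-0.184,0,0.035,0.035,-0.085,0.184,-0.184,0,0.035,0.035,-0.085,0.184,-0.184,0,0.035,0.035,-0.085,0.184,-0.184,0,0,0,0,0,0,0,0,0,0,0,0,0,0,0,0,0,0,0])

```text
clock: 45.55
position: [0.4961, -0.3574, 0.1642]
ee_rot: [-0.174, 0.923, 0.205, -0.274]
contact_force: [-0.2, -0.2, -3.5]
width: 0.0088
```

Run:
```python
from h import *
np.set_printoptions(precision=4,suppress=True)
T=pose(); r=np.array([.059,.059,.0312]); S=T[:3,3]+T[:3,:3]@r; print("spout",S,"tilt",np.degrees(np.arccos(-T[2,2])),T[:3,3])
st=manip.get_state();print(st["contact_force"],st["moment"],st["width"],st["qpos"])
snap("wrist","w12.png");snap("top","top4.png");snap("side","side5.png")
Rt=T[:3,:3]@R.from_rotvec(np.radians(5)*np.array([1,-1,0])/2**.5).as_matrix()
plan(S-Rt@r,Rt=Rt,n=4)
```

```text
spout [ 0.54   -0.3734  0.0883] tilt 37.90052814348333 [ 0.4961 -0.3574  0.1642]
[-0.2098 -0.2033 -3.5303] [-0.2095 -0.74   -0.0078] 0.008752578174103614 [-0.6345  0.7457  1.0369 -0.1913  1.9936 -1.0922]
n 4 row [0.018, 0.019, -0.061, 0.102, -0.102, -0.0] d [ 0.0066 -0.0024  0.0036] w 0.0087 F [ 0.2  0.5 -3.6] t 45.7
```

>>> apply_moves(commands=[0.018,0.018,-0.061,0.102,-0.102,0,0.018,0.018,-0.061,0.102,-0.102,0,0.018,0.018,-0.061,0.102,-0.102,0,0.018,0.018,-0.061,0.102,-0.102,0,0,0,0,0,0,0,0,0,0,0,0,0,0,0,0,0,0,0,0,0,0,0,0,0,0,0,0,0,0,0,0,0,0,0,0,0])

```text
clock: 46.7
position: [0.5026, -0.3597, 0.1677]
ee_rot: [-0.197, 0.908, 0.202, -0.309]
contact_force: [-0.8, -0.5, -4.1]
width: 0.0081
```

Run:
```python
from h import *
np.set_printoptions(precision=4,suppress=True)
T=pose(); r=np.array([.059,.059,.0312]); S=T[:3,3]+T[:3,:3]@r; print("spout",S,"tilt",np.degrees(np.arccos(-T[2,2])),T[:3,3],manip.get_state()["contact_force"])
w=snap("wrist","w13.png");t=snap("top","top5.png");s=snap("side","side6.png")
c=np.array([.549,-.377,.007]);print(proj(t,c),proj(s,c),proj(w,c),proj(w,S))
out=np.zeros((600,800,3),np.uint8)
out[:420,:560]=w["bgr"]
def crop(i,u,v,a,b,W,H): return cv2.resize(i["bgr"][v:v+b,u:u+a],(W,H),interpolation=cv2.INTER_CUBIC)
u,v=proj(t,c).astype(int);out[:240,560:]=crop(t,u-20,v-20,40,40,240,240)
u,v=proj(s,c).astype(int);out[240:480,560:]=crop(s,u-25,v-25,50,50,240,240)
cv2.imwrite("pics/c8.png",out[:480])
```

```text
spout [ 0.54   -0.3733  0.0881] tilt 42.95221721334659 [ 0.5026 -0.3597  0.1677] [-0.7606 -0.5359 -4.0604]
[367.9251 192.5671] [295.1512 188.0274] [406.9161 334.8991] [375.506  333.7755]
```

Run:
```python
from h import *
plan([.4617,-.3455,.1312],25,n=19)
```

```text
n 19 row [-0.034, -0.032, 0.09, -0.186, 0.186, 0.0] d [-0.0409  0.0142 -0.0364] w 0.0083 F [ 0.  -0.2 -4.4] t 46.85
```

>>> apply_moves(commands=[-0.034,-0.033,0.09,-0.186,0.186,0,-0.034,-0.033,0.09,-0.186,0.186,0,-0.034,-0.033,0.09,-0.186,0.186,0,-0.034,-0.033,0.09,-0.186,0.186,0,-0.034,-0.033,0.09,-0.186,0.186,0,-0.034,-0.033,0.09,-0.186,0.186,0,-0.034,-0.033,0.09,-0.186,0.186,0,-0.034,-0.033,0.09,-0.186,0.186,0,-0.034,-0.033,0.09,-0.186,0.186,0,-0.034,-0.033,0.09,-0.186,0.186,0,-0.034,-0.033,0.09,-0.186,0.186,0,-0.034,-0.033,0.09,-0.186,0.186,0,-0.034,-0.033,0.09,-0.186,0.186,0,-0.034,-0.033,0.09,-0.186,0.186,0,-0.034,-0.033,0.09,-0.186,0.186,0,-0.034,-0.033,0.09,-0.186,0.186,0,-0.034,-0.033,0.09,-0.186,0.186,0,-0.034,-0.033,0.09,-0.186,0.186,0,-0.034,-0.033,0.09,-0.186,0.186,0,0,0,0,0,0,0])

```text
clock: 48.85
position: [0.4588, -0.3434, 0.1312]
ee_rot: [-0.002, 0.976, 0.216, -0.002]
contact_force: [0.3, 0.6, -4.2]
width: 0.0083
```

>>> apply_moves(commands=[0,0,-0.1,0,0,0,0,0,-0.2,0,0,0,0,0,-0.3,0,0,0,0,0,-0.3,0,0,0,0,0,-0.3,0,0,0,0,0,-0.3,0,0,0,0,0,-0.3,0,0,0,0,0,-0.25,0,0,0,0,0,-0.15,0,0,0,0,0,-0.1,0,0,0,0,0,0,0,0,0,0,0,0,0,0,0])

```text
clock: 50.05
position: [0.4613, -0.345, 0.2]
ee_rot: [-0.0, 0.976, 0.217, -0.0]
contact_force: [-0.7, -0.6, -2.8]
width: 0.0083
```

Run:
```python
from h import *
np.set_printoptions(precision=4,suppress=True)
T=pose();print(T[:3,3],T[:3,2],manip.get_state()["contact_force"])
b=snap("wrist","w14.png");a=load("w11.png")
d=cv2.absdiff(cv2.cvtColor(a["bgr"],7-1),cv2.cvtColor(b["bgr"],6))  # BGR2GRAY
m=(cv2.GaussianBlur(d,(3,3),0)>25).astype(np.uint8)
for c in cv2.findContours(m,cv2.RETR_EXTERNAL,cv2.CHAIN_APPROX_NONE)[0]:
    if cv2.contourArea(c)>60:
        (x,y),r=cv2.minEnclosingCircle(c);print(round(x),round(y),round(r,1),cv2.contourArea(c),onz(b,x,y,.016))
C=np.array([.549,-.377,.007]);al=np.radians(9.3);X=np.array([np.cos(al),np.sin(al),0]);Y=np.array([-X[1],X[0],0])
for sx in(-1,1):
  for sy in(-1,1):print("floor",proj(b,C+.044*(sx*X+sy*Y)).round(),"rim",proj(b,C+.044*(sx*X+sy*Y)+[0,0,.046]).round())
```

```text
[ 0.4613 -0.345   0.2   ] [-0.0009  0.0005 -1.    ] [-0.743  -0.5611 -2.8191]
230 286 10.1 74.5 [ 0.4601 -0.4761  0.016 ]
516 262 50.5 148.0 [ 0.7321 -0.3185  0.016 ]
506 242 33.4 102.0 [ 0.707  -0.3037  0.016 ]
366 232 11.2 132.0 [ 0.5651 -0.3564  0.016 ]
337 202 11.5 123.5 [ 0.5213 -0.3399  0.016 ]
257 207 21.4 606.5 [ 0.45   -0.3794  0.016 ]
227 203 21.4 606.5 [ 0.421  -0.3885  0.016 ]
522 154 40.9 78.0 [ 0.6633 -0.2202  0.016 ]
364 112 110.2 318.5 [ 0.5034 -0.2517  0.016 ]
238 70 76.0 188.5 [ 0.3822 -0.2685  0.016 ]
floor [292. 264.] rim [293. 286.]
floor [316. 191.] rim [321. 204.]
floor [366. 283.] rim [377. 307.]
floor [395. 212.] rim [411. 229.]
```

Comparing pictures at the same pose before and after: two new ball-sized spots lie inside the cup at (366,232) and (337,202). A jar lid has also shifted between (257,207) and (227,203), so I'll measure that.

Run:
```python
from h import *
np.set_printoptions(precision=4,suppress=True)
for f in("w11.png","w14.png"):
    b=load(f);print(f,[b["bgr"][207,u].tolist() for u in(257,227)])
    for n,p in dict(B=(.459,-.399,.037),A=(.4395,-.2925,.037)).items():print(n,proj(b,p))
b=load("w14.png");m=(b["bgr"].min(2)>200).astype(np.uint8)
for c in cv2.findContours(m,cv2.RETR_EXTERNAL,cv2.CHAIN_APPROX_NONE)[0]:
    (x,y),r=cv2.minEnclosingCircle(c)
    if cv2.contourArea(c)>300 and r<40: print(x,y,r,cv2.contourArea(c),onz(b,x,y,.037))
T=pose();print((np.array([.424,-.0778,.1999])-T[:3,3])@T[:3,:3]/.03)
```

```text
w11.png [[229, 216, 213], [255, 255, 255]]
B [255.4995 233.7964]
A [283.7893 123.8652]
w14.png [[255, 255, 255], [231, 219, 216]]
B [255.6697 234.4245]
A [283.986  124.7464]
281.0 370.5 18.607892990112305 596.5 [ 0.5532 -0.5419  0.037 ]
[ 2.6392 -8.5946  0.0076]
```

The white spot is the stirring bar rolling inside its own compartment of the held tray, not a jar. I'll carry the tray back along the same path.

>>> apply_moves(commands=[0.039,-0.126,0,0,0,0,0.077,-0.253,0,0,0,0,0.116,-0.38,0,0,0,0,0.155,-0.506,0,0,0,0,0.155,-0.506,0,0,0,0,0.155,-0.506,0,0,0,0,0.155,-0.506,0,0,0,0,0.155,-0.506,0,0,0,0,0.155,-0.506,0,0,0,0,0.155,-0.506,0,0,0,0,0.155,-0.506,0,0,0,0,0.155,-0.506,0,0,0,0,0.155,-0.506,0,0,0,0,0.155,-0.506,0,0,0,0,0.155,-0.506,0,0,0,0,0.155,-0.506,0,0,0,0,0.155,-0.506,0,0,0,0,0.116,-0.38,0,0,0,0,0.077,-0.253,0,0,0,0,0.039,-0.126,0,0,0,0])

```text
clock: 52.1
position: [0.4239, -0.0771, 0.2004]
ee_rot: [0.0, 0.976, 0.217, -0.0]
contact_force: [0.8, 0.3, -3.3]
width: 0.0083
```

>>> apply_moves(commands=[0.067,-0.103,0.007,0,0,0,0.134,-0.206,0.014,0,0,0,0.2,-0.308,0.021,0,0,0,0.267,-0.411,0.029,0,0,0,0.267,-0.411,0.029,0,0,0,0.267,-0.411,0.029,0,0,0,0.267,-0.411,0.029,0,0,0,0.267,-0.411,0.029,0,0,0,0.267,-0.411,0.029,0,0,0,0.267,-0.411,0.029,0,0,0,0.267,-0.411,0.029,0,0,0,0.267,-0.411,0.029,0,0,0,0.267,-0.411,0.029,0,0,0,0.267,-0.411,0.029,0,0,0,0.267,-0.411,0.029,0,0,0,0.267,-0.411,0.029,0,0,0,0.2,-0.308,0.021,0,0,0,0.134,-0.206,0.014,0,0,0,0.067,-0.103,0.007,0,0,0,0,0,0,0,0,0])

```text
clock: 54.1
position: [0.4567, 0.1553, 0.1865]
ee_rot: [0.0, 0.976, 0.217, -0.0]
contact_force: [-0.7, -0.6, -3.6]
width: 0.0085
```

Run:
```python
from h import *
plan([.4574,.1557,.0375],25,n=1);print(pose()[:3,3])
```

```text
n 1 row [0.027, -0.001, 4.966, -0.0, 0.003, 0.006] d [ 0.0007  0.0004 -0.149 ] w 0.0085 F [-0.7 -0.6 -3.6] t 54.1
[0.45674985 0.15533887 0.18647654]
```

>>> apply_moves(commands=[0,0,0.1,0,0,0,0,0,0.2,0,0,0,0,0,0.3,0,0,0,0,0,0.5,0,0,0,0,0,0.5,0,0,0,0,0,0.5,0,0,0,0,0,0.5,0,0,0,0,0,0.5,0,0,0,0,0,0.5,0,0,0,0,0,0.4,0,0,0,0,0,0.3,0,0,0,0,0,0.3,0,0,0,0,0,0.2,0,0,0,0,0,0.1,0,0,0,0,0,0.06,0,0,0,0,0,0,0,0,0,0,0,0,0,0,0])

```text
clock: 55.8
position: [0.457, 0.1552, 0.0381]
ee_rot: [-0.0, 0.976, 0.217, 0.0]
contact_force: [0.5, -0.1, -3.8]
width: 0.0085
```

>>> apply_moves(commands=[0,0,0.02,0,0,0,0,0,0.02,0,0,0,0,0,0,0,0,0,0,0,0,0,0,0])

```text
clock: 56.2
position: [0.4569, 0.1552, 0.0367]
ee_rot: [-0.0, 0.976, 0.217, 0.0]
contact_force: [-0.0, 0.2, -3.6]
width: 0.0082
```

Height matches the pickup height but shows no contact yet, so I'll lower a little more.

>>> apply_moves(commands=[0,0,0.02,0,0,0,0,0,0.02,0,0,0,0,0,0,0,0,0,0,0,0,0,0,0])

```text
clock: 56.6
position: [0.4569, 0.1552, 0.0367]
ee_rot: [-0.0, 0.976, 0.217, 0.0]
contact_force: [-2.4, -0.5, 8.0]
width: 0.0084
```

Contact. Open, rise, and move back toward the hover view.

>>> apply_moves(commands=[0,0,-0.03,0,0,0,0,0,0,0,0,0,0,0,0,0,0,0,0,0,0,0,0,0,0,0,0,0,0,0,0,0,0,0,0,0,0,0,-0.3,0,0,0,0,0,-0.6,0,0,0,0,0,-1,0,0,0,0,0,-1,0,0,0,-0.198,0.178,-1,0,0,0,-0.198,0.178,-1,0,0,0,-0.198,0.178,-1,0,0,0,-0.198,0.178,-1,0,0,0,0,0,-0.4,0,0,0,0,0,0,0,0,0,0,0,0,0,0,0,0,0,0,0,0,0], jaw=0)

```text
clock: 58.4
position: [0.4433, 0.1259, 0.2535]
ee_rot: [-0.0, 0.976, 0.217, -0.002]
contact_force: [-0.6, -1.0, 0.1]
width: 0.0431
```

Run:
```python
from h import *
np.set_printoptions(precision=4,suppress=True)
print(pose()[:3,3]);w=snap("wrist","w15.png");t=snap("top","top6.png");s=snap("side","side7.png")
t0=load("top0.png")
m=(t["bgr"].min(2)>190).astype(np.uint8)
for c in cv2.findContours(m,cv2.RETR_EXTERNAL,cv2.CHAIN_APPROX_NONE)[0]:
    (x,y),r=cv2.minEnclosingCircle(c)
    if 60<cv2.contourArea(c) and r<25 and y>180 and x>270: print(x,y,r,cv2.contourArea(c),onz(t,x,y,.037))
out=np.zeros((600,800,3),np.uint8)
def crop(i,u,v,a,b,W,H): return cv2.resize(i["bgr"][v:v+b,u:u+a],(W,H),interpolation=cv2.INTER_CUBIC)
out[:390,:400]=crop(w,235,85,140,130,420,390)[:,:400]
out[:300,400:800]=crop(t,325,160,112,84,400,300)
out[300:600,400:800]=crop(s,260,150,80,60,400,300)
out[390:600,:400]=crop(load("w14.png"),270,170,150,79,400,210)
cv2.imwrite("pics/c9.png",out)
```

```text
[0.4433 0.1259 0.2535]
353.5 220.68182373046875 5.876578330993652 93.5 [ 0.4572 -0.3242  0.037 ]
377.5 219.5 6.041623115539551 95.5 [ 0.4602 -0.3998  0.037 ]
420.0 190.1052703857422 12.120576858520508 336.0 [ 0.5519 -0.5369  0.037 ]
369.5923767089844 191.05435180664062 21.112272262573242 620.5 [ 0.5503 -0.377   0.037 ]
```

View pics/c9.png

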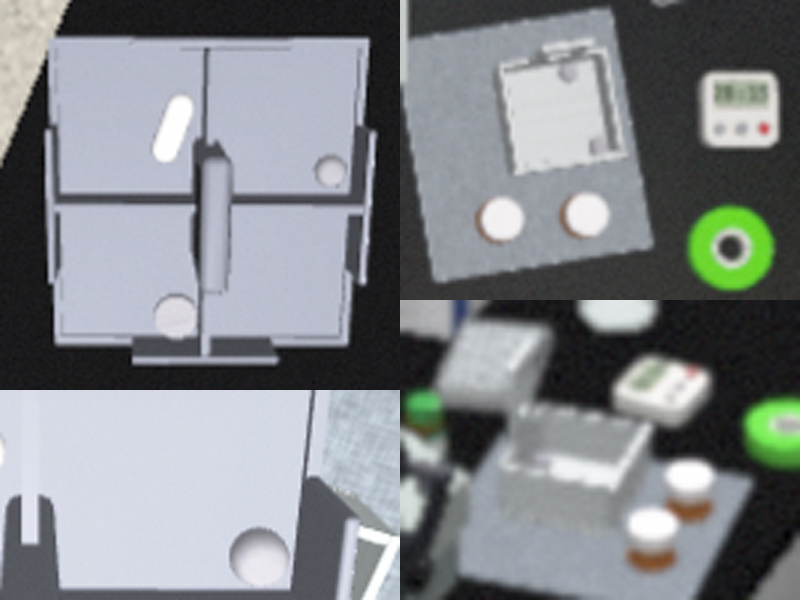

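The last picture (16th) shows both balls in the cup, at (568,72) and (600,143), and an empty ball compartment. The bead, bar and disc are in place and the tray is level. Both jars are upright on the mat. Jar A was knocked about 35 mm but is still well inside the edges, and the timer has not moved. Handing in.

```bash
python3 -c "
from h import *
print(manip.sign_off()); print(manip.get_state()['clock'])"
```

```text
the job is handed in; nothing more can be done
None
the job is handed in; nothing more can be done
```

I handed the job in at about 58 s of the 200 s allowed. My last pictures showed every condition met, but the sign-off gives no verdict.

- **Jars:** two were present, and both were moved to the mat. Both are upright and well inside its edges. One was knocked about 35 mm while the arm was away; it stayed on the mat, so I left it.
- **Cup:** I lifted it about 15 mm, drew it off the hook and stood it on the mat, within a few millimetres of where I planned.
- **Balls:** I tipped the tray to 38°, then 43°, with its corner over the cup. Both balls (two were present) lie in the cup and their compartment is empty.
- **Tray:** it is back level, within about 1 mm of where I picked it up. The bead, stirring bar and disc are in their own compartments.
- **Timer:** it did not move.

One move call was refused for a wrong number count before the cup came off the hook; nothing moved, and I repeated it correctly. I briefly took the bar shifting inside its compartment for a moved jar, then ruled that out. No other checks disagreed. The arm ended clear above the tray with the gripper open.

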